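# Make up the tea tray

## Robot

A 6-joint arm with a two-finger parallel gripper is mounted at the origin on a cart in front of the work surface, level with it; the furniture and walls round the work are solid. World frame = base frame: x ahead of the robot, y to its left, z up, the work surface at z = 0. Lengths are in m, angles in rad, forces in N, time in s.
With the tool pointing down it reaches from about 0.35 to 0.975 m from the base axis. Payload 4.9 kg.
Tool frame: the origin (TCP) lies midway between the tips of the shut fingers; the grasp point (between the pads) lies 19 mm behind it; y points along the fingers, z is the direction in which the jaws open and shut, and the axes are right-handed (so a half turn about y gives the same grasp; the last joint's range is limited). The gripper opens to 85 mm and grips with 20 to 120 N. Pads are 22 mm wide; open, the fingers measure 114 mm over their backs; the gripper's body (76 mm by 85 mm) begins 54 mm behind the grasp point. The pads swing forward as they close: fully open they stand 13 mm farther back than shut.
Start: joints at [-1.253, 0.053, 1.613, -0, 1.476, -0.119], TCP at [0.264, -0.566, 0.231] pointing down, gripper open.
Joint ranges: [-3.01, 3.01], [-1.01, 2.22], [0.06, 2.58], [-1.02, 4.17], [0.09, 2.62], [-3.14, 3.14]. Speed limits (rad/s): [2.57, 2.57, 3.14, 3.14, 3.14, 3.14].

## Interface

Orientations are given as a unit quaternion [w, x, y, z].
In Python, from plant import * gives the robot as it stands.
- The arm moves only by the shell command python3 -m crank 'ROWS'. ROWS is JSON, a list that holds one entry, the list of rows, each a list of 5 numbers: the gripper command: -1 is shut, 1 is fully open, values between are in proportion, then the shift along the tool's x, y, z in cm, then the turn about the tool's y in degrees. In form: [[[jaw, dx, dy, dz, twist], ...]]. A call has 1 to 8 rows; each row shifts and turns the commanded pose from where the row before left it, along the tool's axes as they then stand; what a row does not reach is not made up. A row lasts 1/8 s, in which the tool goes at most 62.5 mm and 10.7 degrees, less where a joint would pass 70% of its speed; a pose out of reach is approached as far as the arm can. A call with a gripper value outside its range is refused whole. The fingers move at their own pace and stop on an object; the grip force is fixed at half the most. Time passes only in rows, so rows that do not move let the fingers close. It gives the time, the measured TCP pose, the force and the opening at its end, in the units of the state.
- state(): the state, without advancing time (a new reading comes with each control period).
- grab_frame(name): name is "scene" or "top" or "wrist"; returns a dict with "frame" (480x640x3 uint8, red, green, blue), "fx", "fy", "cx", "cy" (pixels), "pose" (4x4, takes a point from camera to world coordinates). Camera axes: x right, y up, looking along -z (the intrinsics and any distortion apply to the point x, -y, -z); pixel columns grow to the right and rows downward; lengths in m; the calibration is good to about 2 mm. A picture is of the moment at which its call begins. There is no depth.
- job_done(): hands the job in, once; it reports no verdict.
The state is a dict: "time": time; "joint_pos": joint angles; "joint_vel": joint speeds; "joint_efforts": joint torques, N m; "tool_pos": TCP position; "tool_rot": TCP orientation; "contact_force": force on the tool from outside, world axes, zero at the start; "ft_torque": the same for the moment, N m; "gripper_width": opening from 0.0 (shut) to 1.0 (fully open).
Only numpy, scipy, OpenCV 4.12 (cv2) and the standard library are available. Lean on these libraries where they do the work, as an engineer would, in place of code of your own. Each camera call takes 0.05 s, during which the arm holds its last target.

## Task

Make up the tea tray from the things on the front half of the worktop: stand the lidded canister in the dark-wood insert, the kitchen timer in the red insert, the cup with the handle in the white insert and the yellow tea light in the brass insert, each upright and settled down in the middle well. Leave the glass and the green tea light standing where they are.

Things in the scene. Friction and masses are not known exactly. Their poses are not given: they have to be found in the camera images.
- canister: small white ceramic canister with a brown wooden lid, on the front half of the worktop (canisters, cups, mills and jars at the back are fixed; above x = 0.61 m wall cabinets hang, 0.46 m up). 70 mm across, 85 mm tall. Origin: centre of its underside; z up. The lid is fast (top at 68 mm); its round knob, 20 mm across, 68 to 85 mm up, lifts the whole. About 0.35 kg.
- timer: round kitchen timer, white below with a pale wooden dial on top, 69 mm across at the most, 44 mm tall. Origin: centre of its underside; z up. The dial, 60 mm across, is from 24 to 44 mm up and does not turn; grip it there. About 0.16 kg.
- cup: small white espresso cup with one handle, upright, 60 mm across at the rim, 42 mm at the foot, 49 mm tall. The round bowl's axis lies at y = +11.5 mm from the origin, its rim from y = -18 to +41; the handle sticks out to y = -42. Origin: at the height of the underside; z up. Tapered: grip across x just below the rim. About 0.11 kg.
- candle_yellow: the tea light with yellow wax in a thin metal cup, 38 mm across, 15 mm tall. Origin: centre of its underside; z up. About 0.03 kg.
- glass: small clear drinking glass without a handle, 48 mm across the rim, 61 mm tall, upright; not wanted. Origin: centre of its underside; z up.
- candle_green: the tea light with green wax, 38 mm across, 17 mm tall; not wanted. Origin: centre of its underside; z up.
- insert_dark: tray insert of dark wood, 97 x 97 x 10 mm, fixed in a low light-wood tray (2 x 2 inserts 99 mm apart, order varies; immovable; 212 mm square, rim flush with insert tops 16 mm above the worktop, lower bar handles on two sides). Origin: middle of underside, 6 mm above worktop; x, y along sides, z up. Central round well 86 mm across and 6 mm deep (floor 10 mm above the worktop).
- insert_red: tray insert painted red, 97 x 97 x 10 mm, fixed in a low light-wood tray (2 x 2 inserts 99 mm apart, order varies; immovable; 212 mm square, rim flush with insert tops 16 mm above the worktop, lower bar handles on two sides). Origin: middle of underside, 6 mm above worktop; x, y along sides, z up. Central round well 86 mm across and 6 mm deep (floor 10 mm above the worktop).
- insert_white: tray insert of white ceramic, 97 x 97 x 10 mm, fixed in a low light-wood tray (2 x 2 inserts 99 mm apart, order varies; immovable; 212 mm square, rim flush with insert tops 16 mm above the worktop, lower bar handles on two sides). Origin: middle of underside, 6 mm above worktop; x, y along sides, z up. Central round well 58 mm across and 6 mm deep (floor 10 mm above the worktop).
- insert_brass: tray insert of brass, 97 x 97 x 10 mm, fixed in a low light-wood tray (2 x 2 inserts 99 mm apart, order varies; immovable; 212 mm square, rim flush with insert tops 16 mm above the worktop, lower bar handles on two sides). Origin: middle of underside, 6 mm above worktop; x, y along sides, z up. Central round well 56 mm across and 4 mm deep (floor 12 mm above the worktop).
Mind the look-alikes: they are no part of the job. Leave any purple or turquoise look-alike of the timer alone.

How it is judged:
By the outcome, as a careful person would: the job done as asked, in the order asked, and still so for the second after the job is handed in, with the robot touching nothing.
It also fails if it takes over 131 s, if anything falls off the work surface, if the arm or the gripper's body presses on something with over 40 N, if the wrist force passes 120 N, or if a joint passes its speed limit or range.

## Working session

There is one attempt and no reset: what is moved stays moved. The work goes in short steps, Python scripts to look and compute and a shell command to move; the robot and the scene stay as the last step left them, time stands still between calls to the robot, and variables do not carry over. Pictures are saved under pics/ and viewed, and the job is handed in when it is done.

```bash
ls; mkdir -p pics; python3 - <<'E'
from plant import *
import cv2
print(state())
for n in ["scene","top","wrist"]:
    f=grab_frame(n); cv2.imwrite(f"pics/{n}0.png",f["frame"][:,:,::-1]); print(n,{k:f[k] for k in f if k!="frame"})
E
```

```text
pics
{'time': 0.0, 'joint_pos': array([-1.25300555e+00,  5.33787090e-02,  1.61429642e+00, -9.44777425e-06,
        1.47600545e+00, -1.18986766e-01]), 'joint_vel': array([-0.00043365, -0.00215918, -0.00105425, -0.00242092,  0.00096029,
        0.00225575]), 'joint_efforts': array([-1.36264807e-03, -3.93678117e+01, -3.70178640e+01, -2.14843853e-04,
        7.01169643e-03,  6.19955287e-06]), 'tool_pos': array([ 0.26419703, -0.56572318,  0.23004803]), 'tool_rot': array([ 0.15312326, -0.15327639,  0.69104521, -0.68957678]), 'contact_force': array([ 0.39440454,  0.0977646 , -0.34068257]), 'ft_torque': array([-0.01456797, -0.00361744, -0.04018378]), 'gripper_width': 0.9996396131470123}
scene {'fx': 462.9281686042, 'fy': 462.9281686042, 'cx': 320.7981614301972, 'cy': 238.57830546344118, 'pose': array([[-0.76572295,  0.31615849, -0.56010015, -0.12973998],
       [-0.64301306, -0.3955795 ,  0.65578279,  0.7852061 ],
       [-0.01423284,  0.86229964,  0.50619834,  0.61813506],
       [ 0.        ,  0.        ,  0.        ,  1.        ]])}
top {'fx': 538.2559790154673, 'fy': 538.2559790154673, 'cx': 322.70170483827206, 'cy': 238.25473729647672, 'pose': array([[ 2.94847345e-02,  9.80432228e-01, -1.94636319e-01,
         1.80539970e-01],
       [-9.99545913e-01,  3.01304040e-02,  3.56938746e-04,
         5.65341611e-02],
       [ 6.21442516e-03,  1.94537413e-01,  9.80875413e-01,
         1.51436449e+00],
       [ 0.00000000e+00,  0.00000000e+00,  0.00000000e+00,
         1.00000000e+00]])}
wrist {'fx': 401.21923173291356, 'fy': 401.21923173291356, 'cx': 313.44233121781, 'cy': 239.38355724964873, 'pose': array([[ 0.42202377,  0.86380774,  0.27519469,  0.33498944],
       [-0.90658393,  0.40252102,  0.12681641, -0.53326093],
       [-0.00122665, -0.30300663,  0.95298766,  0.37305314],
       [ 0.        ,  0.        ,  0.        ,  1.        ]])}
```

View pics/scene0.png

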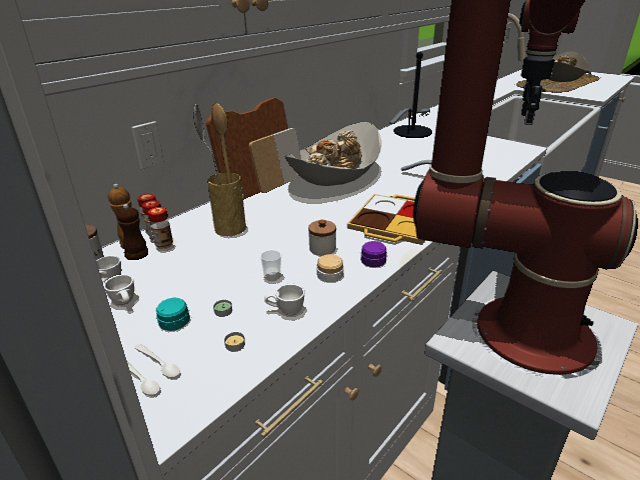

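View pics/top0.png

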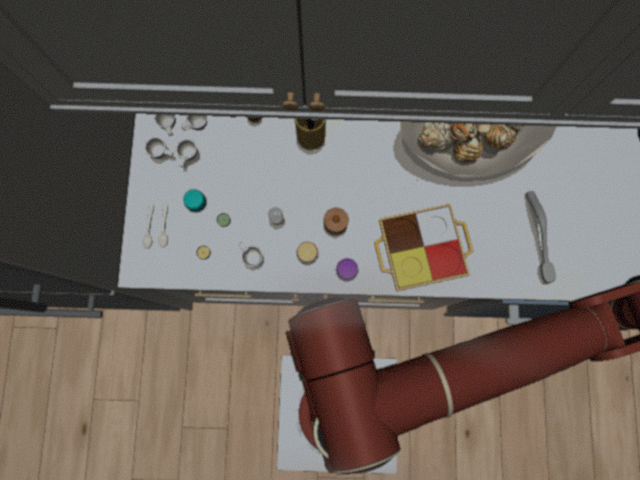

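View pics/wrist0.png

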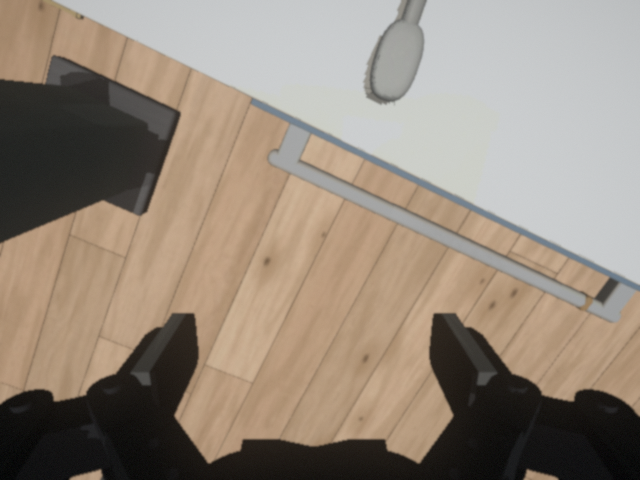

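```bash
cat > h.py <<'E'
import numpy as np, cv2, sys
from scipy.spatial.transform import Rotation as R
from plant import *
def ray(f,u,v):
    d=np.array([(u-f["cx"])/f["fx"],-(v-f["cy"])/f["fy"],-1.0]); P=np.array(f["pose"])
    d=P[:3,:3]@d; return P[:3,3],d/np.linalg.norm(d)
def onplane(f,u,v,z):
    o,d=ray(f,u,v); return o+d*(z-o[2])/d[2]
def tri(a,b):
    # a,b = (frame,u,v); least squares midpoint and gap
    o1,d1=ray(*a);o2,d2=ray(*b)
    A=np.stack([d1,-d2],1); s=np.linalg.lstsq(A,o2-o1,rcond=None)[0]
    p,q=o1+s[0]*d1,o2+s[1]*d2
    return (p+q)/2,np.linalg.norm(p-q)
def proj(f,p):
    P=np.array(f["pose"]); c=P[:3,:3].T@(np.array(p)-P[:3,3])
    return f["cx"]+f["fx"]*c[0]/-c[2], f["cy"]-f["fy"]*c[1]/-c[2]
def trot(s): 
    q=s["tool_rot"]; return R.from_quat([q[1],q[2],q[3],q[0]]).as_matrix()
def snap(n,name):
    f=grab_frame(n); cv2.imwrite(f"pics/{name}.png",f["frame"][:,:,::-1]); return f
def crop(f,name,u0,v0,u1,v1,k):
    im=f["frame"][v0:v1,u0:u1,::-1]; cv2.imwrite(f"pics/{name}.png",cv2.resize(im,None,fx=k,fy=k,interpolation=cv2.INTER_CUBIC))
def load(name):
    import pickle; return pickle.load(open(name,"rb"))
def save(f,name):
    import pickle; pickle.dump(f,open(name,"wb"))
E
python3 - <<'E'
from h import *
s=state(); Rt=trot(s); print(Rt.round(3)); 
t=grab_frame("top"); sc=grab_frame("scene"); w=grab_frame("wrist"); save(t,"t.pkl");save(sc,"sc.pkl")
P=w["pose"]; print("cam in tool",(Rt.T@(P[:3,3]-s["tool_pos"])).round(4)); print((Rt.T@P[:3,:3]).round(3))
crop(t,"topc",120,110,500,300,2)
crop(sc,"scc",60,170,460,420,2)
E
```

```text
[[-0.906 -0.001  0.423]
 [-0.423  0.002 -0.906]
 [-0.    -1.    -0.002]]
cam in tool [-0.0779 -0.1432  0.0003]
[[ 0.001 -0.953 -0.303]
 [-0.001  0.303 -0.953]
 [ 1.     0.001 -0.001]]
```

View pics/topc.png

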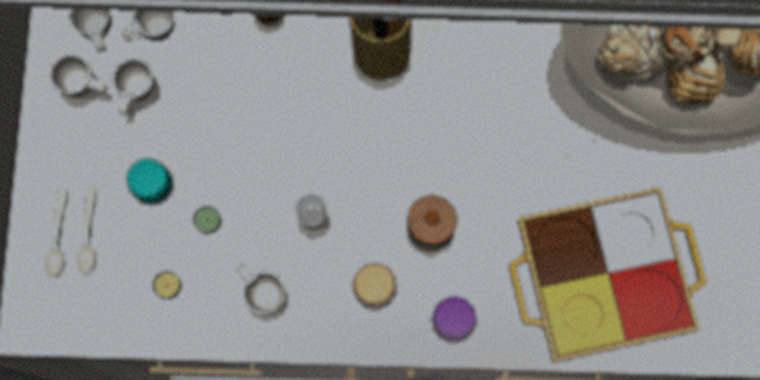

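View pics/scc.png

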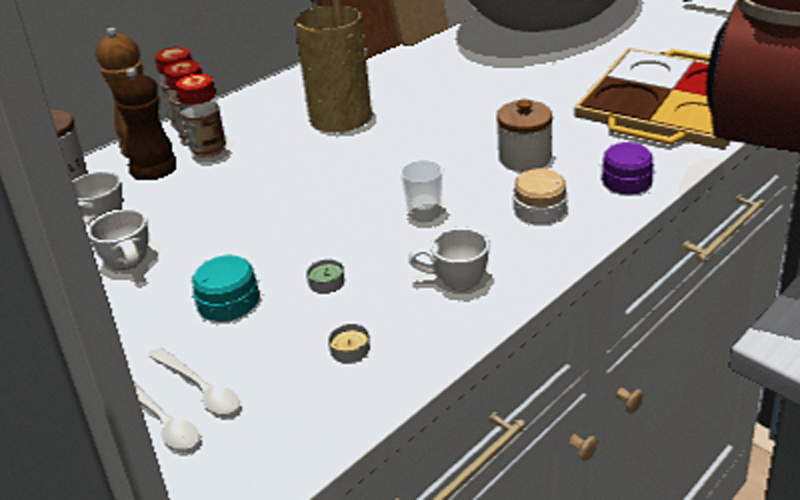

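Top view pixels: canister with knob (336,218), wooden-dial timer (307,252), cup (252,257) with its handle up-left, yellow tea light (203,252), green tea light (223,219), glass (276,216), purple look-alike (347,268), turquoise one (194,200). The tray has dark upper left (402,232), white upper right (436,224), brass lower left (411,266) and red lower right (446,261). The back cups (157–195,120–150) are fixed, so the single cup in front is the one meant.

```bash
python3 - <<'E'
from h import *
t=load("t.pkl");sc=load("sc.pkl")
T=cv2.cvtColor(t["frame"],cv2.COLOR_RGB2HSV);S=cv2.cvtColor(sc["frame"],cv2.COLOR_RGB2HSV)
def blobs(H,lo,hi,box,mn=25):
    m=cv2.inRange(H,lo,hi); k=np.zeros_like(m);u0,v0,u1,v1=box;k[v0:v1,u0:u1]=255;m&=k
    n,l,st,c=cv2.connectedComponentsWithStats(m)
    return [(c[i].round(1).tolist(),st[i].tolist()) for i in range(1,n) if st[i][4]>mn]
for nm,lo,hi in [("brown",(3,90,40),(14,255,200)),("tan/yel",(14,70,80),(32,255,255)),("red",(0,180,100),(4,255,255)),("purple",(125,100,30),(150,255,255)),("green",(35,40,40),(80,255,255))]:
    print(nm,"TOP",blobs(T,lo,hi,(130,150,480,290))); print("   SC",blobs(S,lo,hi,(190,210,470,360)))
for nm,a,b in [("knob",(335.5,218),(322.3,224.5)),("timer",(307,252),(330,263.5)),("purple",(347,268),(374,246)),("cy",(203,252.3),(234.3,341.5)),("cg",(223,219.3),(223,306.5)),("cuprim",(253,257.5),(290,293))]:
    print(nm,tri((t,*a),(sc,*b)))
for nm,(u,v) in dict(dark=(402,232),white=(436,224),brass=(411,266),red=(446,261)).items(): print(nm,onplane(t,u,v,.016).round(3))
E
```

```text
brown TOP [([335.6, 220.2], [325, 209, 23, 24, 421]), ([402.4, 232.9], [383, 214, 40, 39, 1043]), ([447.4, 266.3], [425, 239, 42, 41, 153])]
   SC [([373.2, 219.1], [351, 210, 44, 20, 515]), ([447.0, 215.8], [418, 210, 52, 17, 540]), ([322.0, 227.9], [309, 220, 27, 17, 333])]
tan/yel TOP [([467.5, 154.2], [456, 150, 24, 11, 212]), ([414.5, 258.7], [375, 205, 98, 85, 2174]), ([306.9, 251.8], [297, 242, 20, 20, 309]), ([203.0, 252.2], [197, 247, 13, 12, 114])]
   SC [([225.2, 221.5], [218, 210, 16, 25, 169]), ([392.3, 228.0], [347, 210, 71, 33, 809]), ([329.6, 262.7], [318, 254, 25, 19, 351]), ([420.4, 287.3], [402, 270, 40, 31, 162]), ([234.1, 340.1], [225, 335, 19, 11, 155])]
red TOP [([442.8, 248.1], [426, 241, 34, 16, 248])]
   SC [([405.9, 212.6], [398, 210, 15, 7, 84])]
purple TOP [([346.8, 267.5], [338, 259, 19, 18, 257])]
   SC [([373.5, 253.7], [361, 241, 25, 26, 546])]
green TOP [([223.2, 219.6], [218, 214, 12, 12, 111])]
   SC [([222.1, 306.2], [214, 302, 17, 9, 120])]
knob (array([0.5222855 , 0.02047013, 0.06939088]), np.float64(0.007006181529680166))
timer (array([0.43302903, 0.09778962, 0.03041577]), np.float64(0.0034217165022689846))
purple (array([ 0.38932714, -0.01462543,  0.04075027]), np.float64(0.004480108724668025))
cy (array([0.42730258, 0.39291951, 0.00782699]), np.float64(0.003055080363496561))
cg (array([0.5234349, 0.3412728, 0.0114894]), np.float64(0.004803868021516008))
cuprim (array([0.41325156, 0.2477019 , 0.0430273 ]), np.float64(0.0021925576023126654))
dark [ 0.503 -0.169  0.016]
white [ 0.529 -0.266  0.016]
brass [ 0.406 -0.195  0.016]
red [ 0.423 -0.293  0.016]
```

```bash
python3 -m crank '[[[1,-4.6,0,-3.1,0],[1,-4.6,0,-3.1,0],[1,-4.6,0,-3.1,0],[1,-4.6,0,-3.1,0],[1,-4.6,0,-3.1,0],[1,-4.6,0,-3.1,0],[1,-4.8,0,-0.1,0],[1,0,0,0,0]]]'; python3 - <<'E'
from h import *
s=state();print(s["tool_pos"],s["time"],s["joint_pos"].round(2)); f=snap("wrist","w1"); save(f,"w1.pkl")
f=snap("top","t1")
E
```

```text
time: 1.3
tool_pos: [0.4806, -0.2579, 0.2313]
tool_rot: [0.155, -0.155, 0.69, -0.69]
contact_force: [0.2, -0.2, -0.4]
gripper_width: 0.999
[ 0.48061411 -0.25792862  0.23129952] 1.3 [-0.63 -0.14  1.8   0.    1.48  0.5 ]
```

View pics/w1.png

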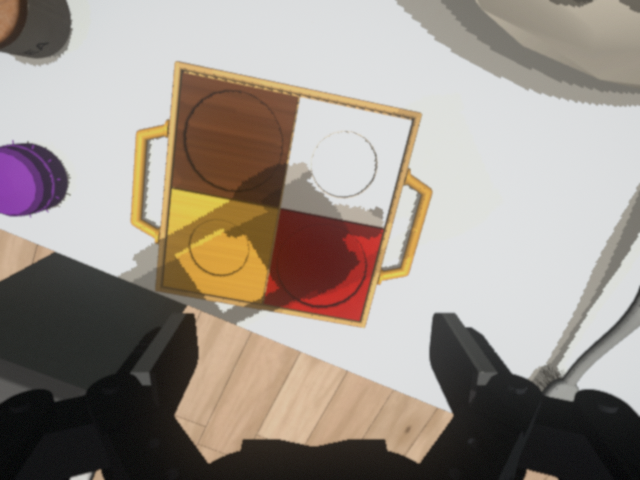

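The wrist view shows the tray: dark well (233,141), white (344,164), brass (219,248), red (320,258), and tray corners at about (178,63), (421,116), (364,326), (157,290). Next is a second view on the way to the canister.

```bash
python3 -m crank '[[[1,-2.5,0,-5.5,0],[1,-2.5,0,-5.5,0],[1,0,0,0,0]]]'; python3 - <<'E'
from h import *
f=snap("wrist","w2"); save(f,"w2.pkl")
E
```

```text
time: 1.78
tool_pos: [0.4769, -0.137, 0.2313]
tool_rot: [0.154, -0.154, 0.69, -0.69]
contact_force: [0.1, -1.4, -0.3]
gripper_width: 1.006
```

View pics/w2.png

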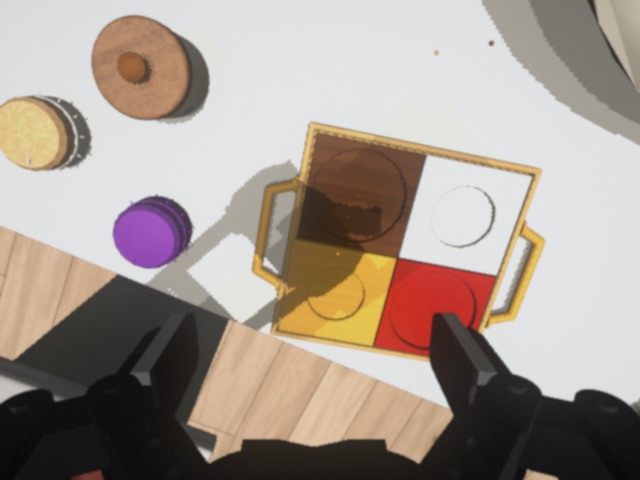

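```bash
python3 - <<'E'
from h import *
a=load("w1.pkl");b=load("w2.pkl")
for nm,p,q in [("TL",(178,63),(310,123)),("TR",(421,116),(541,169)),("BL",(157,290),(273,333)),("ctr",(280,207.5),(397.5,257)),("dark",(233.5,141),(360,196)),("white",(344,164),(463.5,216.5)),("brass",(219,247.5),(335.5,294)),("red",(320,258),(434,308))]:
    x,g=tri((a,*p),(b,*q)); print(nm,x.round(4),round(g,4),onplane(a,*p,.016).round(4)[:2],onplane(b,*q,.016).round(4)[:2])
print("BR",onplane(a,364,326,.016))
P=np.mean([onplane(a,*p,.016) for p in [(178,63),(421,116),(364,326),(157,290)]],0);print("mean",P)
for p,q in [((178,63),(421,116)),((421,116),(364,326)),((364,326),(157,290)),((157,290),(178,63))]:
    d=onplane(a,*q,.016)-onplane(a,*p,.016);print(np.linalg.norm(d),np.degrees(np.arctan2(d[1],d[0])))
for n,f,bx in [("w1c",a,(140,50,440,335)),("w2c",b,(255,110,555,360))]: crop(f,n,*bx,2)
print("knob",onplane(b,132,67,.077),"lid c",onplane(b,141,67,.068))
E
```

```text
TL [ 0.538  -0.1054  0.008 ] 0.0004 [ 0.5384 -0.1081] [ 0.538  -0.1054]
TR [ 0.589  -0.3109  0.0102] 0.0023 [ 0.5873 -0.3096] [ 0.5895 -0.3076]
BL [ 0.3371 -0.1577  0.0166] 0.0006 [ 0.3363 -0.1575] [ 0.3371 -0.1577]
ctr [ 0.4622 -0.2329  0.0142] 0.0004 [ 0.4629 -0.2329] [ 0.4624 -0.2323]
dark [ 0.5    -0.1728  0.0182] 0.0002 [ 0.4998 -0.1725] [ 0.4996 -0.1732]
white [ 0.523  -0.2682  0.016 ] 0.0001 [ 0.523  -0.2682] [ 0.523  -0.2682]
brass [ 0.4023 -0.1963  0.0145] 0.0002 [ 0.403  -0.1964] [ 0.4028 -0.1959]
red [ 0.4356 -0.2854  0.0261] 0.0034 [ 0.4341 -0.2871] [ 0.4305 -0.291 ]
BR [ 0.38715887 -0.35850916  0.016     ]
mean [ 0.46230739 -0.23341121  0.016     ]
0.207334399215804 -76.37584240247752
0.20602053361929817 -166.25556677067925
0.20731679439348946 104.18686080701289
0.20805661880946041 13.750857629127331
knob [0.52128564 0.02052249 0.077     ] lid c [0.52318471 0.01855703 0.068     ]
```

View pics/w1c.png

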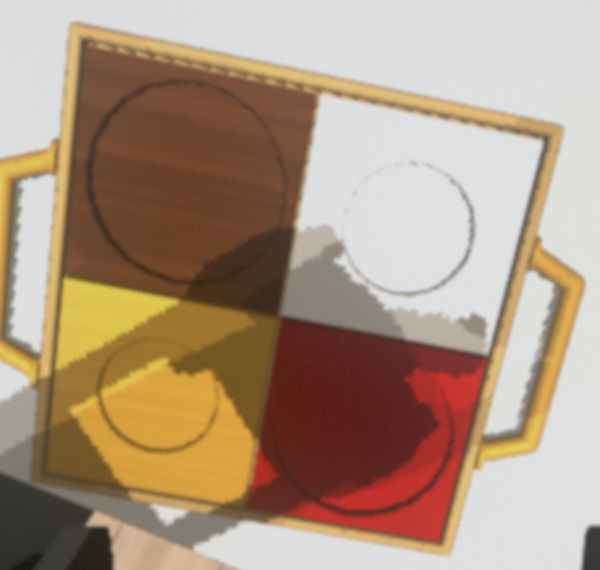

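Well centres agree with a tray centred at (0.4625, -0.233), yawed 13.9°; tops measured 8–18 mm (16 expected), except the half-hidden red well, whose place I take from the tray frame. Next: a second view over the canister, squared to world.

```bash
python3 -m crank '[[[1,-3.6,0,-4.1,0],[1,-3.6,0,-4.1,0],[1,-3.5,0,-4.1,0],[0.2,0,0,0,8.4],[0.2,0,0,0,8.4],[0.2,0,0,0,8.4],[0.2,0,0,0,0]]]'; python3 - <<'E'
from h import *
s=state();print(trot(s).round(3))
f=snap("wrist","w3"); save(f,"w3.pkl")
E
```

```text
time: 2.7
tool_pos: [0.5228, 0.016, 0.2312]
tool_rot: [0.001, -0.001, -0.707, 0.707]
contact_force: [0.3, 0.3, -0.1]
gripper_width: 0.595
[[-1.    -0.    -0.004]
 [ 0.004 -0.    -1.   ]
 [ 0.    -1.     0.   ]]
```

View pics/w3.png

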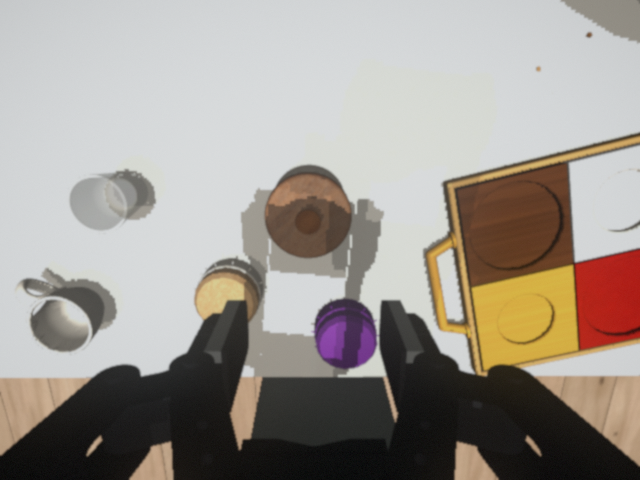

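The canister's knob is at (308,220) and the lid at (308,215). It is the only lidded canister on the front half, and wooden rather than coloured like its neighbours. The timer dial is at (227,299) beside the purple look-alike (345,335), and the cup is at (62,319).

```bash
python3 - <<'E'
from h import *
a=load("w2.pkl");b=load("w3.pkl")
m=cv2.inRange(cv2.cvtColor(b["frame"],cv2.COLOR_RGB2HSV),(3,90,40),(14,255,220));n,l,st,c=cv2.connectedComponentsWithStats(m)
print([(c[i].round(1),st[i]) for i in range(1,n) if 1500<st[i][4]<20000])
m=cv2.inRange(cv2.cvtColor(b["frame"],cv2.COLOR_RGB2HSV),(14,70,120),(22,255,255));n,l,st,c=cv2.connectedComponentsWithStats(m)
print([(c[i].round(1),st[i]) for i in range(1,n) if 300<st[i][4]<20000])
print("knob",tri((a,131.5,66.5),(b,308.5,220))); print("lid",tri((a,141,67),(b,308.5,215)))
print("timer",tri((a,30,134),(b,227,299)))
print("knob w3 at .08",onplane(b,308.5,220,.08),"lid .068",onplane(b,308.5,215,.068))
crop(b,"w3c",180,150,400,380,3)
E
```

```text
[(array([519.1, 227.3]), array([  458,   163,   182,   188, 11100], dtype=int32)), (array([304.8, 212.4]), array([ 266,  174,   85,   83, 4056], dtype=int32))]
[(array([513.7, 296.7]), array([  426,   136,   214,   240, 11501], dtype=int32)), (array([219.9, 293.2]), array([ 195,  272,   59,   48, 1515], dtype=int32)), (array([604.4, 406.2]), array([ 535,  377,  105,   89, 4689], dtype=int32)), (array([ 25.8, 406.1]), array([   0,  379,   68,   76, 3171], dtype=int32)), (array([244.9, 407.6]), array([ 230,  378,   32,   71, 1364], dtype=int32)), (array([155.8, 464.2]), array([ 130,  442,   43,   38, 1092], dtype=int32)), (array([471. , 464.2]), array([ 455,  442,   43,   38, 1079], dtype=int32))]
knob (array([0.52205819, 0.01970038, 0.07939859]), np.float64(0.0008871992756906457))
lid (array([0.52291246, 0.01964685, 0.06536397]), np.float64(0.00013984213477843542))
timer (array([0.43506089, 0.09659499, 0.03707688]), np.float64(0.002042977029289481))
knob w3 at .08 [0.52264081 0.01951862 0.08      ] lid .068 [0.52351151 0.01964052 0.068     ]
```

View pics/w3c.png

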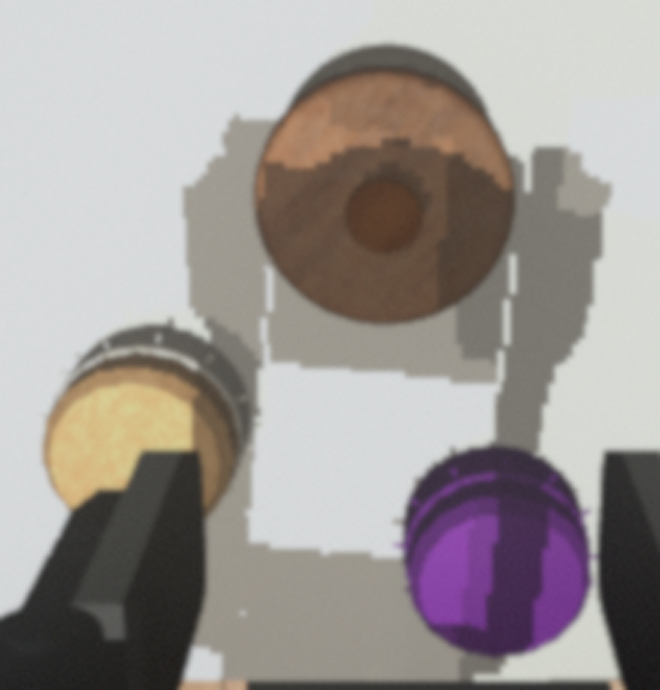

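Knob and lid triangulate to (0.5225, 0.0197) at 79 and 65 mm, which is consistent with the text. Descending on the knob.

```bash
python3 -m crank '[[[-0.2,0,3,-0.36,0],[-0.2,0,4,0,0],[-0.2,0,4,0,0],[-0.2,0,3.2,0,0],[-0.2,0,1.6,0,0],[-0.2,0,0,0,0],[-0.2,0,0,0,0]]]'; python3 - <<'E'
from h import *
f=snap("wrist","w4"); save(f,"w4.pkl")
E
```

```text
time: 3.62
tool_pos: [0.5239, 0.021, 0.075]
tool_rot: [0.0, -0.002, -0.707, 0.707]
contact_force: [0.9, -0.3, 0.7]
gripper_width: 0.402
```

View pics/w4.png

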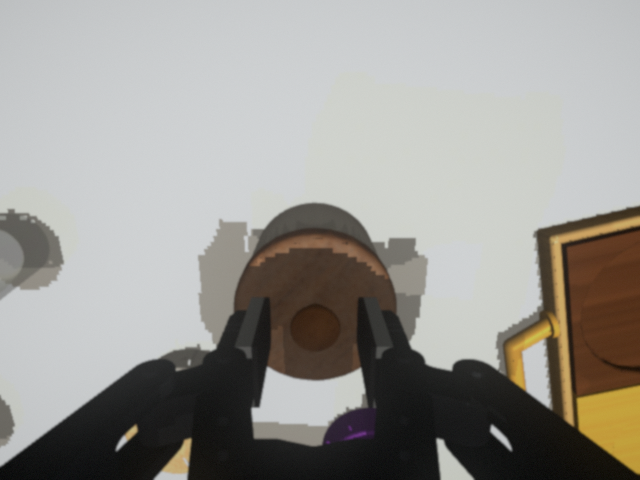

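The knob (315,328) is centred between the fingertips. Lowering 2 mm, closing, and lifting a little to check.

```bash
python3 -m crank '[[[-0.2,0.1,0.2,0,0],[-1,0,0,0,0],[-1,0,0,0,0],[-1,0,0,0,0],[-1,0,0,0,0]]]';python3 -m crank '[[[-1,0,-1,0,0],[-1,0,-2,0,0],[-1,0,0,0,0]]]'; python3 - <<'E'
from h import *
f=snap("scene","s5")
E
```

```text
time: 4.3
tool_pos: [0.522, 0.021, 0.072]
tool_rot: [0.001, -0.001, -0.707, 0.707]
contact_force: [-1.4, -2.9, 6.1]
gripper_width: 0.176
time: 4.68
tool_pos: [0.5221, 0.0216, 0.1019]
tool_rot: [-0.0, 0.002, 0.707, -0.707]
contact_force: [0.9, 1.0, -5.4]
gripper_width: 0.174
```

View pics/s5.png

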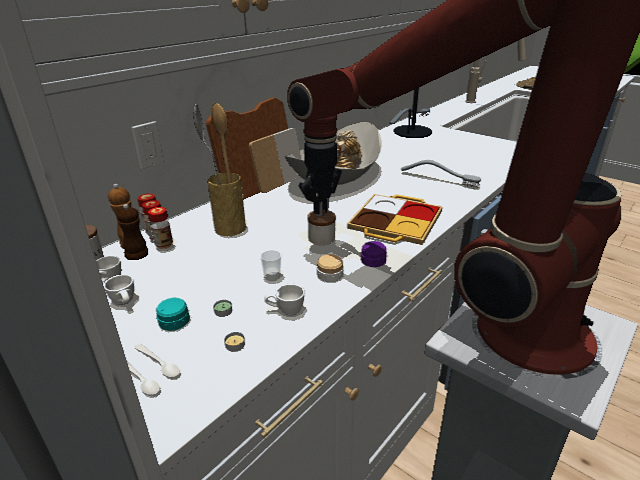

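The canister hangs from the gripper at (322,228). Carrying it to the dark insert.

```bash
python3 -m crank '[[[-1,0,-3,0,0],[-1,0.5,0,4.0,0],[-1,0.6,0,5,0],[-1,0.6,0,5,0],[-1,0.6,0,4,0],[-1,0,0,1.5,0],[-1,0,0,0,0],[-1,0,0,0,0]]]'; python3 - <<'E'
from h import *
f=snap("wrist","w6"); save(f,"w6.pkl"); print(state()["tool_pos"])
E
```

```text
time: 5.72
tool_pos: [0.4978, -0.1723, 0.1305]
tool_rot: [-0.001, 0.0, 0.708, -0.707]
contact_force: [-0.2, 0.8, -4.5]
gripper_width: 0.175
[ 0.49790146 -0.17224276  0.13073663]
```

View pics/w6.png

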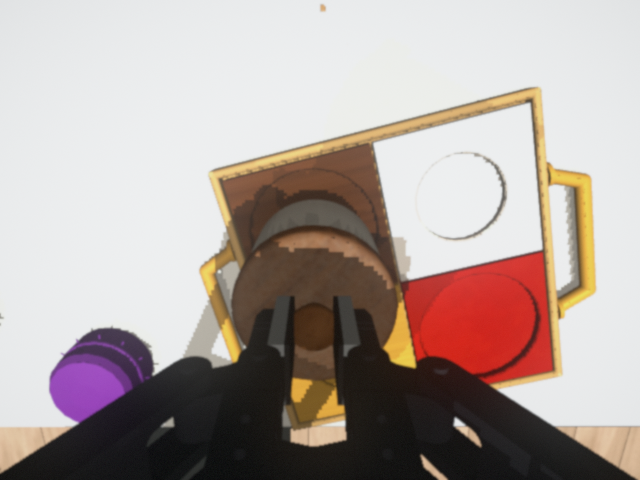

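Canister upright and over the dark well. The view also gives clear ellipses for the white (461,196) and red (479,324) wells. Lowering.

```bash
python3 - <<'E'
from h import *
f=load("w6.pkl")
print("white",onplane(f,461.5,196,.016),"red",onplane(f,479,324,.016))
E
python3 -m crank '[[[-1,-0.05,2.5,0.05,0],[-1,0,1.5,0,0],[-1,0,0.6,0,0],[-1,0,0,0,0]]]'
```

```text
white [ 0.52313791 -0.26866227  0.016     ] red [ 0.4293672  -0.29149357  0.016     ]
time: 6.28
tool_pos: [0.4983, -0.1737, 0.085]
tool_rot: [-0.001, 0.001, 0.707, -0.707]
contact_force: [0.8, 0.3, -4.4]
gripper_width: 0.174
```

```bash
python3 -m crank '[[[-1,0,0.15,0,0],[-1,0,0.1,0,0],[-1,0,0,0,0]]]'
```

```text
time: 6.65
tool_pos: [0.4987, -0.1742, 0.0832]
tool_rot: [0.001, -0.001, -0.707, 0.707]
contact_force: [-0.3, -0.2, -4.9]
gripper_width: 0.178
```

```bash
python3 -m crank '[[[-1,0,0.1,0,0],[-1,0,0.05,0,0],[-1,0,0,0,0]]]'
```

```text
time: 7.02
tool_pos: [0.4991, -0.1746, 0.0822]
tool_rot: [0.001, -0.002, -0.707, 0.707]
contact_force: [-0.5, -1.4, 0.1]
gripper_width: 0.173
```

Contact force has vanished, so the canister is standing. Opening to about 35 mm and rising.

```bash
python3 -m crank '[[[-0.1,0,0,0,0],[-0.1,0,0,0,0],[-0.1,0,0,0,0],[-0.1,0,-2,0,0],[-0.1,0,-5,0,0],[-0.1,0,-5,0,0],[-0.1,0,0,0,0]]]'; python3 - <<'E'
from h import *
f=snap("wrist","w7"); save(f,"w7.pkl"); print(state()["tool_pos"])
E
```

```text
time: 7.9
tool_pos: [0.5013, -0.1754, 0.2073]
tool_rot: [-0.002, -0.004, -0.705, 0.709]
contact_force: [0.0, -0.1, -0.3]
gripper_width: 0.448
[ 0.49984085 -0.17470006  0.20414319]
```

View pics/w7.png

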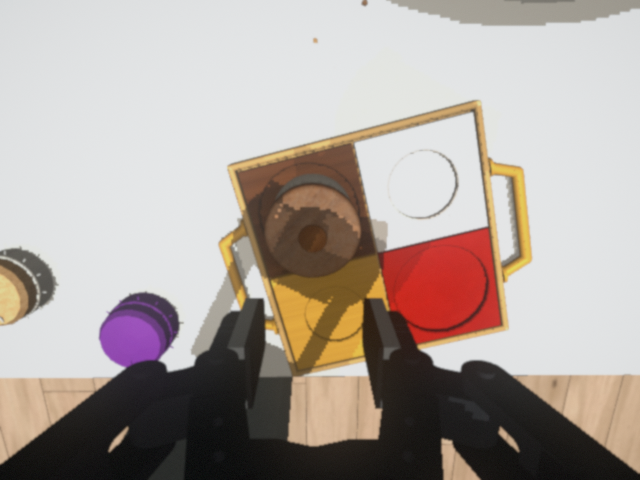

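The canister stands upright inside the dark well (lid at (313,230)). On to the timer.

```bash
python3 - <<'E'
from h import *
f=load("w7.pkl"); print("lid",onplane(f,313.5,230,.078),"knob",onplane(f,313,237,.09),"red",onplane(f,437,288,.016))
E
python3 -m crank '[[[1,1.0,0,-5.4,0],[1,1.0,0,-5.5,0],[1,1.0,0,-5.5,0],[1,1.0,0,-5.5,0],[1,1.0,0,-5.3,0],[1,0,0,0,0],[1,0,0,0,0]]]'; python3 - <<'E'
from h import *
f=snap("wrist","w8"); save(f,"w8.pkl"); print(state()["tool_pos"])
E
```

```text
lid [ 0.50093487 -0.17621889  0.078     ] knob [ 0.49938327 -0.17580814  0.09      ] red [ 0.42807459 -0.28849887  0.016     ]
time: 8.82
tool_pos: [0.4487, 0.0978, 0.2]
tool_rot: [0.002, -0.0, -0.707, 0.707]
contact_force: [0.6, 0.2, -0.3]
gripper_width: 1.002
[0.4490206  0.09729167 0.20023847]
```

View pics/w8.png

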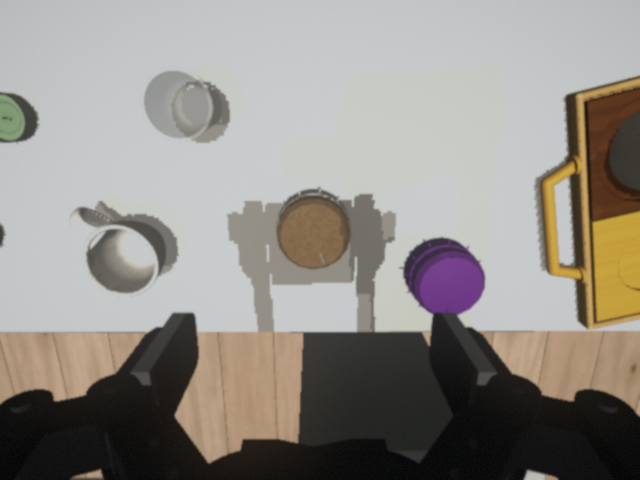

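Candidates for the timer: pale-wood dial (314,231) on a white body, and purple (447,278). The pale wooden dial fits, as confirmed in the enlarged w3 crop earlier.

```bash
python3 - <<'E'
from h import *
a=load("w3.pkl");b=load("w8.pkl")
m=cv2.inRange(cv2.cvtColor(b["frame"],cv2.COLOR_RGB2HSV)[:300],(10,80,60),(25,255,255));n,l,st,c=cv2.connectedComponentsWithStats(m)
for i in range(1,n):
    if 1500<st[i][4]<8000: print(c[i].round(1),st[i])
t=load("w2.pkl")
print("timer",onplane(b,313.5,231,.044),tri((a,227,299),(b,313.5,231)))
print("cup",tri((a,62,319),(b,122.5,258.5)),onplane(b,122.5,258.5,.049))
crop(b,"w8c",60,170,400,310,2)
E
```

```text
[313.  232.4] [ 278  198   71   70 3870]
timer [0.43816964 0.09754283 0.044     ] (array([0.43461338, 0.09728255, 0.03322513]), np.float64(0.0008485793854513075))
cup (array([0.41143981, 0.25717433, 0.02961155]), np.float64(0.002124436665306165)) [0.41788006 0.24659515 0.049     ]
```

View pics/w8c.png

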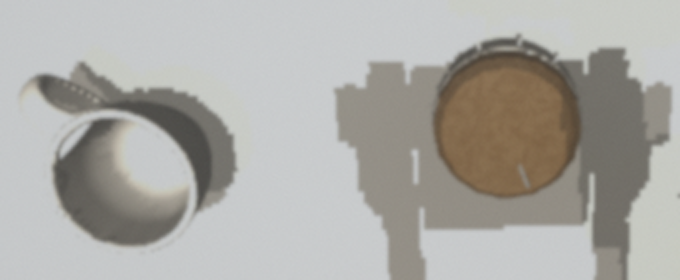

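```bash
python3 -m crank '[[[1,1.2,4,0,0],[1,0,4,0,0],[1,0,1,0,0],[1,0,0,0,0],[1,0,0,0,0]]]'; python3 - <<'E'
from h import *
f=snap("wrist","w9"); save(f,"w9.pkl"); print(state()["tool_pos"])
m=cv2.inRange(cv2.cvtColor(f["frame"],cv2.COLOR_RGB2HSV)[:400],(10,80,60),(25,255,255));n,l,st,c=cv2.connectedComponentsWithStats(m)
for i in range(1,n):
    if 1500<st[i][4]<28000: print(c[i].round(1),st[i])
E
```

```text
time: 9.5
tool_pos: [0.4388, 0.0978, 0.1133]
tool_rot: [-0.0, 0.002, 0.707, -0.707]
contact_force: [0.1, 0.4, 0.2]
gripper_width: 1.003
[0.4388317  0.09793252 0.11332559]
[628.5 244.7] [ 618  175   22  139 2495]
[313.2 258.9] [ 264  211   99   96 7269]
```

View pics/w9.png

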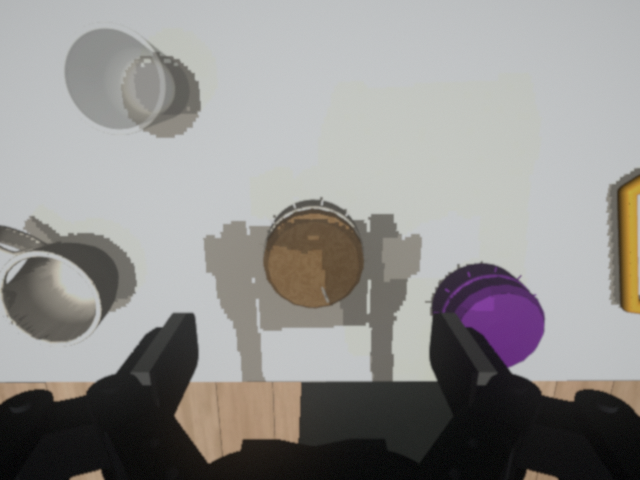

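```bash
python3 - <<'E'
from h import *
b=load("w8.pkl");f=load("w9.pkl")
print("timer",onplane(f,313.3,259.5,.044),tri((b,313.5,232.8),(f,313.3,259.5)))
print("cup",tri((f,53,297),(b,122.5,258.5)),onplane(f,53,297,.049))
E
```

```text
timer [0.43768876 0.09779383 0.044     ] (array([0.43241092, 0.09768277, 0.02976573]), np.float64(0.00027475453047849207))
cup (array([0.41615913, 0.24837219, 0.04522843]), np.float64(0.0006897870692729278)) [0.41763176 0.24554819 0.049     ]
```

```bash
python3 -m crank '[[[1,0.15,3,0,0],[1,0,3,0,0],[1,0,2.2,0,0],[1,0,1.0,0,0],[1,0,0,0,0],[1,0,0,0,0]]]'; python3 - <<'E'
from h import *
f=snap("wrist","w10"); save(f,"w10.pkl"); print(state()["tool_pos"])
E
```

```text
time: 10.3
tool_pos: [0.437, 0.0982, 0.0207]
tool_rot: [-0.0, 0.002, 0.707, -0.707]
contact_force: [0.6, -0.1, 0.2]
gripper_width: 1.0
[0.43699614 0.09820002 0.02068021]
```

View pics/w10.png

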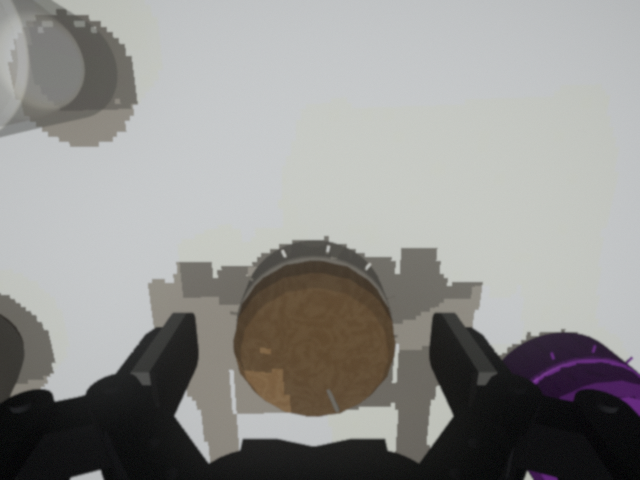

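```bash
python3 - <<'E'
from h import *
a=load("w8.pkl");f=load("w10.pkl")
print(onplane(f,314,338.5,.044), tri((a,313.5,232.8),(f,314,338.5)))
E
python3 -m crank '[[[-1,0,0,0,0],[-1,0,0,0,0],[-1,0,0,0,0],[-1,0,0,0,0]]]'
```

```text
[0.44163055 0.09793481 0.044     ] (array([0.43187156, 0.09774432, 0.02799476]), np.float64(0.0003983894329146764))
time: 10.85
tool_pos: [0.4367, 0.0981, 0.0207]
tool_rot: [0.001, -0.002, -0.707, 0.707]
contact_force: [-2.4, -0.5, 6.1]
gripper_width: 0.646
```

```bash
python3 -m crank '[[[-1,0,-1,0,0],[-1,0,-3,0,0],[-1,0,-4,0,0],[-1,0,0,0,0]]]';  python3 - <<'E'
from h import *
f=snap("wrist","w11"); save(f,"w11.pkl"); print(state()["tool_pos"])
f=snap("scene","s11"); crop(f,"s11c",200,150,460,330,3)
E
```

```text
time: 11.35
tool_pos: [0.4385, 0.0983, 0.1032]
tool_rot: [0.002, 0.004, 0.707, -0.707]
contact_force: [0.1, -0.9, -1.7]
gripper_width: 0.644
[0.43679164 0.09818765 0.10082143]
```

View pics/w11.png

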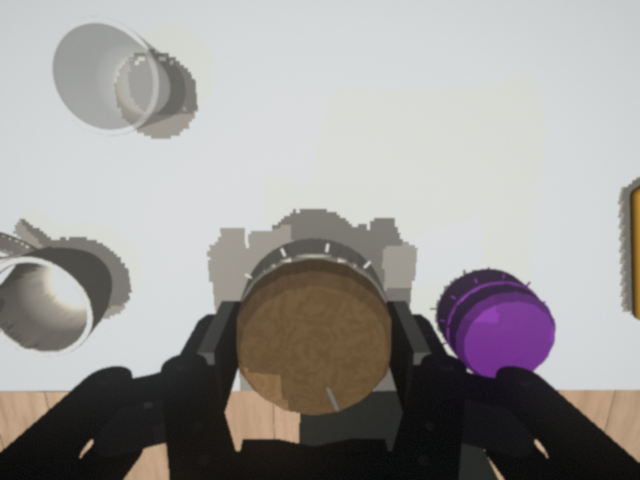

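View pics/s11c.png

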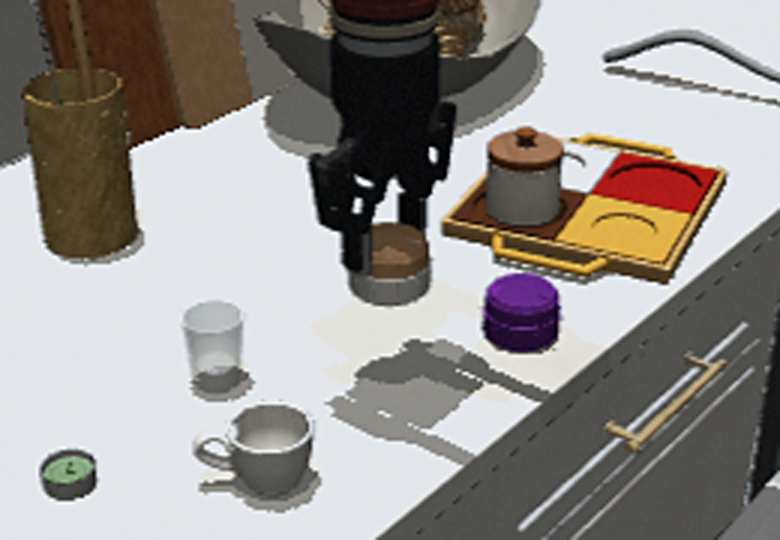

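The timer is held level. Carrying it to the red insert with 4 cm more height to clear the canister.

```bash
python3 -m crank '[[[-1,0,-4,3,0],[-1,0.3,0,5.5,0],[-1,0.3,0,6,0],[-1,0.4,0,6,0],[-1,0,0,6,0],[-1,0,0,6,0],[-1,0,0,5,0],[-1,0,0,1.5,0]]]';python3 -m crank '[[[-1,0,0,0,0],[-1,0,0,0,0]]]';  python3 - <<'E'
from h import *
f=snap("wrist","w12"); save(f,"w12.pkl"); print(state()["tool_pos"])
E
```

```text
time: 12.45
tool_pos: [0.4232, -0.2935, 0.137]
tool_rot: [-0.003, 0.001, 0.708, -0.706]
contact_force: [-0.5, 0.3, -2.0]
gripper_width: 0.642
time: 12.7
tool_pos: [0.4243, -0.2902, 0.1382]
tool_rot: [-0.001, 0.0, 0.708, -0.706]
contact_force: [-0.2, -0.1, -1.4]
gripper_width: 0.646
[ 0.42449562 -0.29018012  0.13855759]
```

View pics/w12.png

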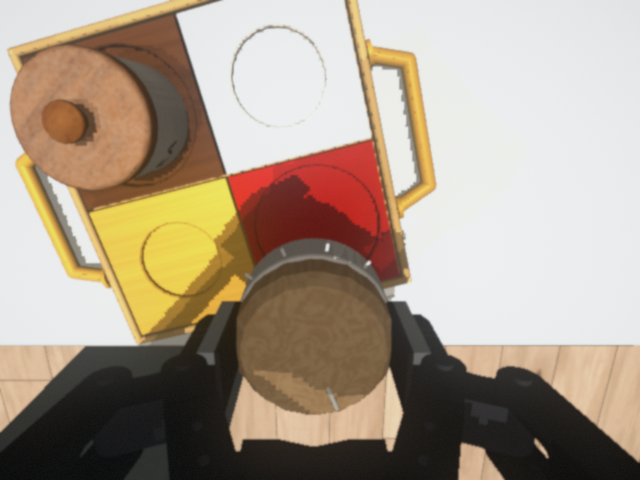

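```bash
python3 - <<'E'
from h import *
f=load("w12.pkl")
w=onplane(f,279,76,.016);b=onplane(f,181.5,258,.016)
print("white",w,"brass",b,"tray ctr",(w+b)/2, "red guess px",onplane(f,317.5,224,.016), proj(f,(0.4265,-0.292,.016)))
d=w-b; print("white-brass",np.linalg.norm(d),np.degrees(np.arctan2(d[1],d[0])))
E
```

```text
white [ 0.52312573 -0.26920766  0.016     ] brass [ 0.40431264 -0.19710061  0.016     ] tray ctr [ 0.46371919 -0.23315414  0.016     ] red guess px [ 0.42889611 -0.29284407  0.016     ] (np.float64(316.270209399782), np.float64(227.36758131535336))
white-brass 0.13898193185022972 -31.25334534243276
```

```bash
python3 -m crank '[[[-1,-0.15,3,0.18,0],[-1,0,4,0,0],[-1,0,2.6,0,0],[-1,0,0.8,0,0],[-1,0,0,0,0],[-1,0,0,0,0]]]'
```

```text
time: 13.5
tool_pos: [0.4272, -0.2943, 0.037]
tool_rot: [0.0, -0.002, -0.706, 0.708]
contact_force: [-0.1, 0.9, -3.0]
gripper_width: 0.646
```

```bash
python3 -m crank '[[[-1,0.05,0.3,-0.2,0],[-1,0,0.2,0,0],[-1,0,0,0,0]]]'
```

```text
time: 13.88
tool_pos: [0.426, -0.2918, 0.0309]
tool_rot: [0.001, -0.001, -0.707, 0.707]
contact_force: [-0.3, 1.7, 2.3]
gripper_width: 0.647
```

```bash
python3 -m crank '[[[1,0,0,0,0],[1,0,0,0,0],[1,0,0,0,0],[1,0,-3,0,0],[1,0,-5,0,0],[1,0,-5,0,0],[1,0,-4,0,0],[1,0,0,0,0]]]'; python3 - <<'E'
from h import *
f=snap("wrist","w13"); save(f,"w13.pkl"); print(state()["tool_pos"])
E
```

```text
time: 14.88
tool_pos: [0.4275, -0.2934, 0.2051]
tool_rot: [-0.001, -0.003, -0.705, 0.709]
contact_force: [0.1, 0.6, 0.1]
gripper_width: 0.999
[ 0.4263682  -0.29237039  0.20221373]
```

View pics/w13.png

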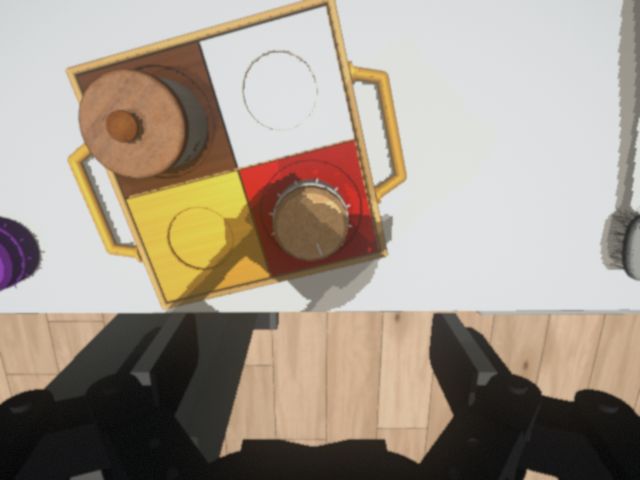

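```bash
python3 - <<'E'
from h import *
f=load("w13.pkl"); crop(f,"w13c",120,130,400,310,2.8) if False else cv2.imwrite("pics/w13c.png",cv2.resize(f["frame"][130:310,200:410,::-1],None,fx=3,fy=3,interpolation=cv2.INTER_CUBIC))
print(onplane(f,311,222.5,.054),onplane(f,311,217,.034))
E
```

```text
[ 0.42639967 -0.29255464  0.054     ] [ 0.42567982 -0.29256259  0.034     ]
```

View pics/w13c.png

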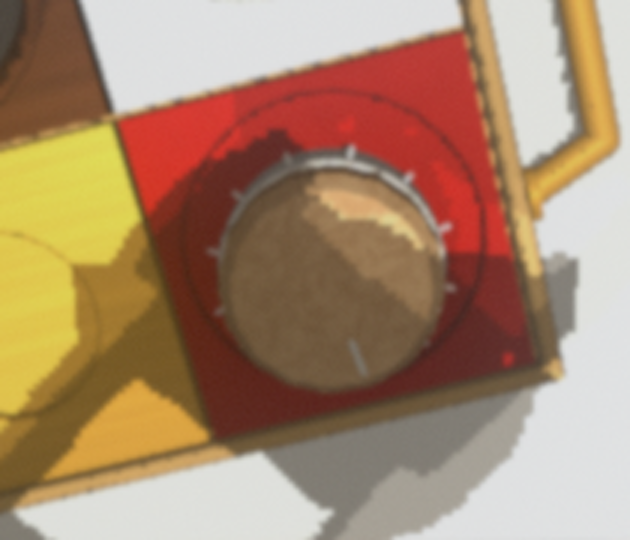

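The timer sits in the red well, its centre within 2 mm. On to the cup.

```bash
python3 -m crank '[[[1,0,0,-4,0],[1,0,0,-6,0],[1,0,0,-6,0],[1,0,0,-6,0],[1,0,0,-6,0],[1,0,0,-6,0],[1,0,0,-6,0],[1,0,0,-6,0]]]' >/dev/null;python3 -m crank '[[[1,0,0,-5,0],[1,0,0,-3,0],[1,0,0,0,-10.2],[1,0,0,0,-10.2],[1,0,0,0,-10.2],[1,0,0,0,-10.2],[1,0,0,0,-10.2],[1,0,0,0,0]]]';  python3 - <<'E'
from h import *
f=snap("wrist","w14"); save(f,"w14.pkl"); print(state()["tool_pos"],state()["joint_pos"],trot(state()).round(3))
E
```

```text
time: 16.92
tool_pos: [0.4263, 0.2479, 0.1981]
tool_rot: [0.302, -0.304, 0.639, -0.639]
contact_force: [-0.4, -0.1, -0.2]
gripper_width: 0.999
[0.42642481 0.24799945 0.19845695] [ 3.75770503e-01 -2.46173796e-01  1.94635045e+00  7.00834560e-06
  1.44449130e+00  1.06251746e+00] [[-0.634 -0.003  0.773]
 [-0.773 -0.001 -0.634]
 [ 0.003 -1.    -0.002]]
```

View pics/w14.png

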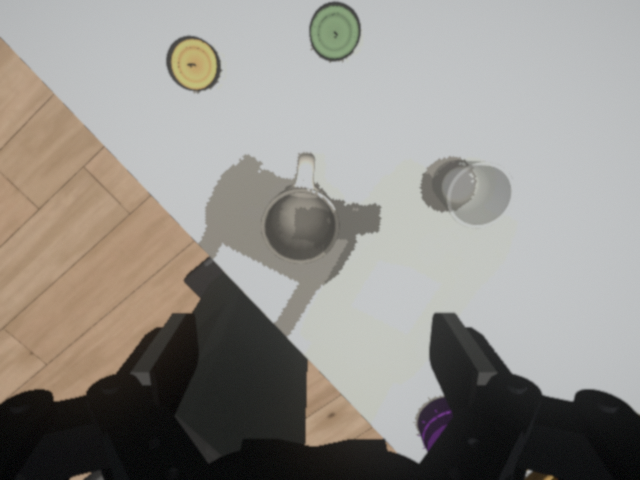

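The cup's bowl is at (301,225) with its handle straight up at (306,158). Yellow tea light at (194,63), green at (335,31), glass at (478,193).

```bash
python3 - <<'E'
from h import *
b=load("w8.pkl");f=load("w14.pkl");a=load("w9.pkl")
g=cv2.cvtColor(f["frame"],cv2.COLOR_RGB2GRAY)
cv2.imwrite("pics/w14c.png",cv2.resize(f["frame"][140:280,240:370,::-1],None,fx=4,fy=4,interpolation=cv2.INTER_CUBIC))
print(tri((b,122.5,258.5),(f,301,225)),onplane(f,301,225,.049))
c=onplane(f,301,225,.049); hd=onplane(f,306,156,.035); d=hd-c; print(hd,d,np.linalg.norm(d[:2]),np.degrees(np.arctan2(d[1],d[0])), "tool -x angle",np.degrees(np.arctan2(.773,.634)))
print("cy",onplane(f,194,63,.013),"cg",onplane(f,335,31,.015))
E
```

```text
(array([0.41549654, 0.24943678, 0.04334461]), np.float64(0.0005455174805039921)) [0.41638599 0.25048072 0.049     ]
[0.45090801 0.28658435 0.035     ] [ 0.03452203  0.03610363 -0.014     ] 0.049952399139043355 46.28287671215987 tool -x angle 50.64204307859536
cy [0.42793283 0.39142418 0.013     ] cg [0.52305885 0.34094567 0.015     ]
```

View pics/w14c.png

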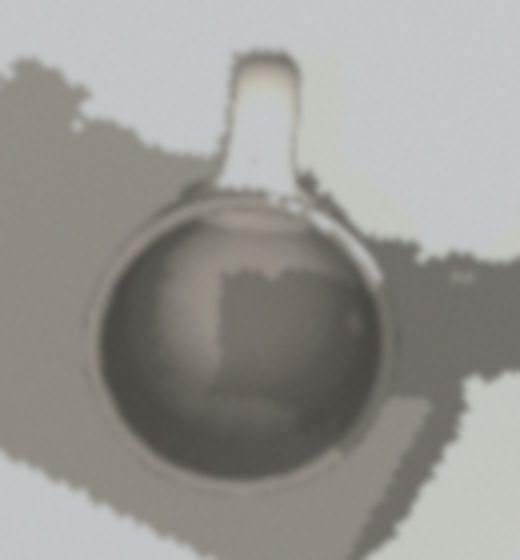

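```bash
python3 -m crank '[[[1,0,0,0,4.3],[1,0.57,3,-0.8,0],[1,0,4,0,0],[1,0,1,0,0],[1,0,0,0,0],[1,0,0,0,0]]]'; python3 - <<'E'
from h import *
f=snap("wrist","w15"); save(f,"w15.pkl"); print(state()["tool_pos"],trot(state()).round(3))
E
```

```text
time: 17.73
tool_pos: [0.4187, 0.2502, 0.1221]
tool_rot: [-0.28, 0.278, -0.65, 0.65]
contact_force: [-0.1, -0.3, 0.2]
gripper_width: 1.001
[0.41878333 0.25014708 0.12221051] [[-0.688  0.003  0.725]
 [-0.725  0.001 -0.688]
 [-0.003 -1.     0.001]]
```

View pics/w15.png

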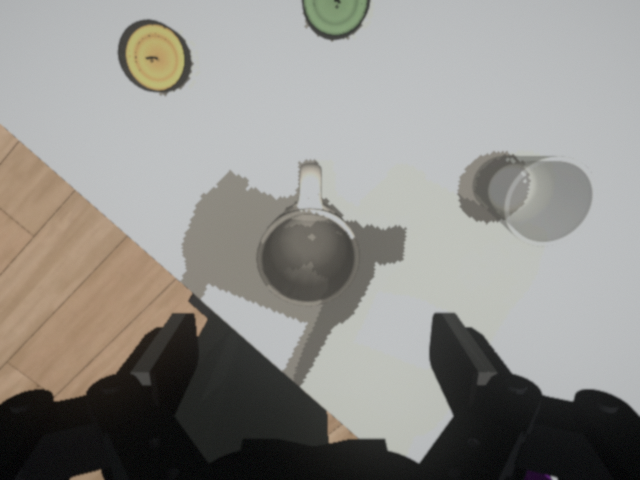

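```bash
python3 - <<'E'
from h import *
b=load("w14.pkl");f=load("w15.pkl");a=load("w8.pkl")
p=onplane(f,307.5,254,.049);print(p,tri((b,300.4,225.4),(f,307.5,254)),tri((a,122.5,258.5),(f,307.5,254)))
s=state();print("tool delta cm",(trot(s).T@(p-s["tool_pos"])*100).round(2))
E
```

```text
[0.41686603 0.25252448 0.049     ] (array([0.40924506, 0.24467882, 0.01828964]), np.float64(0.0006283359497430141)) (array([0.41490769, 0.2505825 , 0.04114117]), np.float64(9.88152539054264e-05))
tool delta cm [-0.02  7.32 -0.31]
```

```bash
python3 -m crank '[[[1,0.05,3,-0.3,0],[1,0,4,0,0],[1,0,2,0,0],[1,0,0,0,0]]]'; python3 - <<'E'
from h import *
f=snap("wrist","w16"); save(f,"w16.pkl"); s=state();print(s["tool_pos"])
E
```

```text
time: 18.27
tool_pos: [0.4145, 0.2512, 0.0297]
tool_rot: [0.278, -0.28, 0.65, -0.65]
contact_force: [0.5, 0.8, 1.2]
gripper_width: 1.001
[0.41550858 0.25160526 0.03105446]
```

View pics/w16.png

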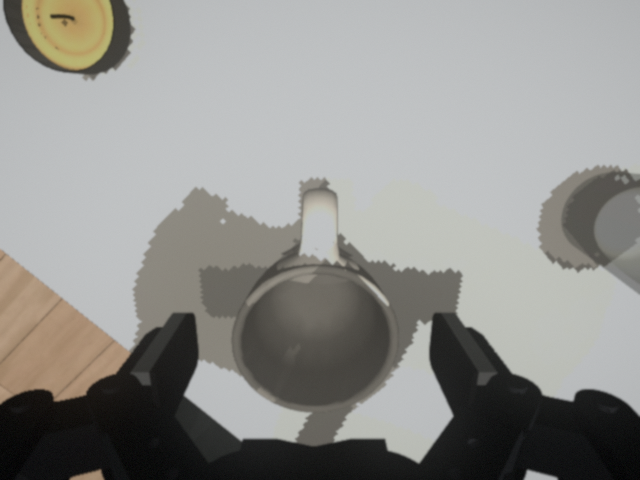

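The cup rim (315,338) is centred between the fingers, with the handle perpendicular to the jaw. Going down the rest and closing.

```bash
python3 -m crank '[[[1,0,1.3,0,0],[1,0,0,0,0],[-1,0,0,0,0],[-1,0,0,0,0],[-1,0,0,0,0],[-1,0,0,0,0]]]'; python3 -m crank '[[[-1,0,-1,0,0],[-1,0,-3,0,0],[-1,0,-4,0,0],[-1,0,0,0,0]]]';  python3 - <<'E'
from h import *
f=snap("wrist","w17"); save(f,"w17.pkl"); print(state()["tool_pos"])
f=snap("scene","s17"); cv2.imwrite("pics/s17c.png",cv2.resize(f["frame"][150:340,190:450,::-1],None,fx=3,fy=3,interpolation=cv2.INTER_CUBIC))
E
```

```text
time: 19.08
tool_pos: [0.4159, 0.2518, 0.0184]
tool_rot: [0.28, -0.279, 0.65, -0.65]
contact_force: [-0.5, -0.4, 6.2]
gripper_width: 0.656
time: 19.58
tool_pos: [0.4173, 0.2524, 0.1011]
tool_rot: [-0.282, 0.277, -0.65, 0.65]
contact_force: [-0.2, -0.9, -0.9]
gripper_width: 0.658
[0.41582379 0.25175411 0.09879796]
```

View pics/w17.png

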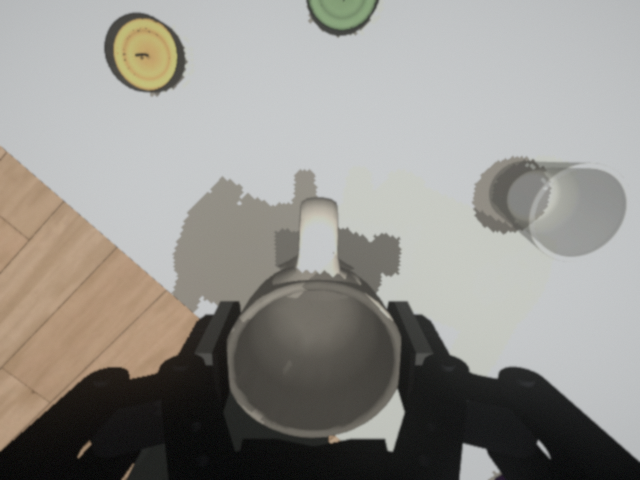

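View pics/s17c.png

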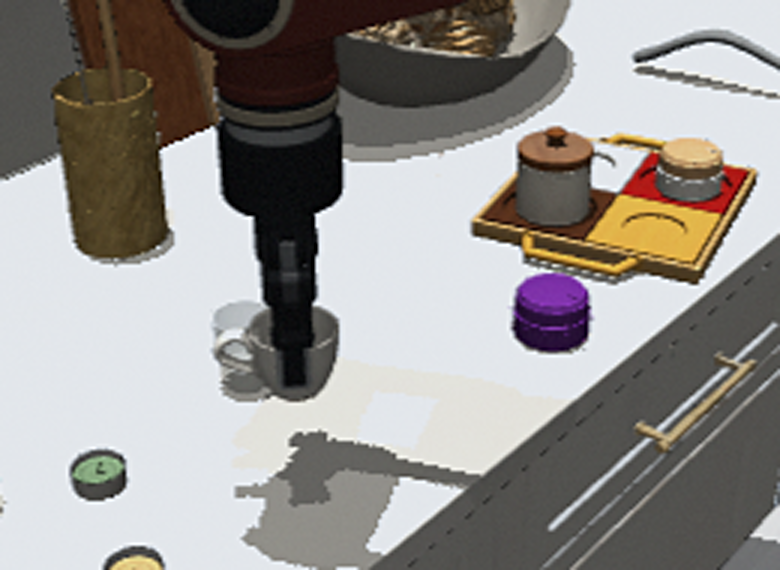

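```bash
python3 - <<'E'
from h import *
f=load("w17.pkl"); s=state(); p=onplane(f,315,358,s["tool_pos"][2]-.0184+.049); print("rim",p,s["tool_pos"],(trot(s).T@(p-s["tool_pos"])).round(4))
E
python3 -m crank '[[[-1,0,-4,0,0],[-1,1.0,-3,1.5,0],[-1,3,0,4.4,0],[-1,3.5,0,5,0],[-1,3.5,0,5,0],[-1,3.5,0,5,0],[-1,3.5,0,5,0],[-1,3.5,0,5,0]]]'>/dev/null; python3 -m crank '[[[-1,3.5,0,5,0],[-1,3.5,0,5,0],[-1,2.5,0,3.5,0],[-1,1.5,0,2,0],[-1,0.5,0,1,0],[-1,0,0,0.3,0],[-1,0,0,0,0],[-1,0,0,0,0]]]'; python3 - <<'E'
from h import *
f=snap("wrist","w18"); save(f,"w18.pkl"); s=state();print(s["tool_pos"]); print((trot(s).T@(np.array([.523,-.2687,0])-s["tool_pos"])).round(4))
E
```

```text
rim [0.41703733 0.25105675 0.12773388] [0.41467998 0.25129976 0.09713388] [-0.0014 -0.0306  0.0019]
time: 21.68
tool_pos: [0.5342, -0.3152, 0.1672]
tool_rot: [0.28, -0.28, 0.65, -0.649]
contact_force: [-0.4, -0.2, -2.1]
gripper_width: 0.66
[ 0.53416531 -0.31535691  0.16737333]
[-0.0262  0.1674 -0.0402]
```

View pics/w18.png

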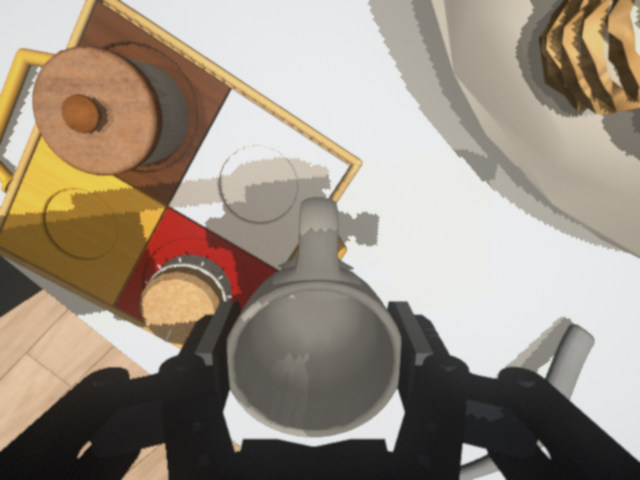

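I overshot by typing too many rows; nothing was touched. Correcting back over the white well.

```bash
python3 -m crank '[[[-1,-1.3,0,-2.0,0],[-1,-1.2,0,-2.0,0],[-1,0,0,0,0],[-1,0,0,0,0]]]'; python3 - <<'E'
from h import *
g=load("w18.pkl"); print("white well",onplane(g,258.5,184,.016))
f=snap("wrist","w19"); save(f,"w19.pkl"); s=state();print(s["tool_pos"]); print((trot(s).T@(np.array([.523,-.2687,0])-s["tool_pos"])).round(4))
E
```

```text
time: 22.22
tool_pos: [0.5225, -0.2708, 0.1677]
tool_rot: [-0.28, 0.279, -0.649, 0.65]
contact_force: [0.3, 0.3, -0.9]
gripper_width: 0.66
white well [ 0.52359185 -0.26800996  0.016     ]
[ 0.52254641 -0.2710435   0.16764021]
[-0.002   0.1676 -0.0014]
```

View pics/w19.png

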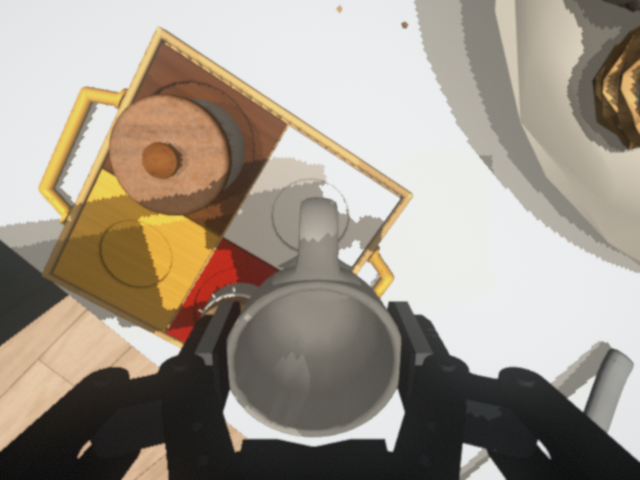

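```bash
python3 -m crank '[[[-1,-0.1,4,-0.15,0],[-1,0,4,0,0],[-1,0,3.5,0,0],[-1,0,1.6,0,0],[-1,0,0,0,0],[-1,0,0,0,0]]]'; python3 - <<'E'
from h import *
f=snap("wrist","w20"); save(f,"w20.pkl"); s=state();print(s["tool_pos"]); print((trot(s).T@(np.array([.523,-.2687,0])-s["tool_pos"])).round(4))
E
```

```text
time: 23.02
tool_pos: [0.5231, -0.2698, 0.0382]
tool_rot: [-0.28, 0.279, -0.649, 0.651]
contact_force: [-0.1, 0.7, -0.7]
gripper_width: 0.655
[ 0.52326526 -0.26987251  0.03845791]
[-0.0006  0.0385 -0.0011]
```

View pics/w20.png

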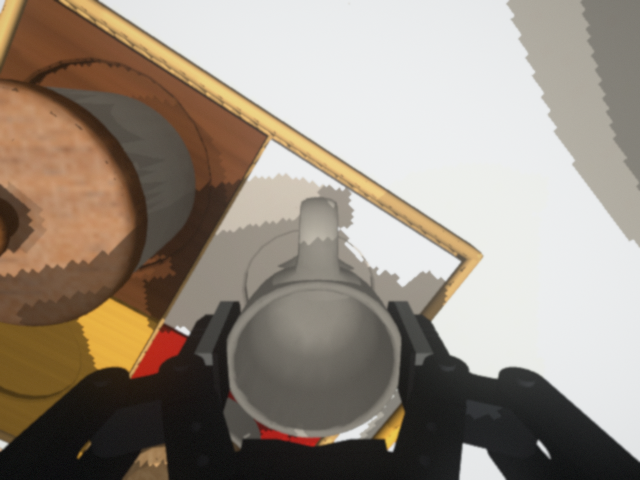

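```bash
python3 -m crank '[[[-1,0,0.4,-0.1,0],[-1,0,0.3,0,0],[-1,0,0.2,0,0],[-1,0,0,0,0]]]'
```

```text
time: 23.58
tool_pos: [0.5214, -0.2683, 0.0285]
tool_rot: [0.279, -0.279, 0.65, -0.65]
contact_force: [-2.5, 1.5, 5.3]
gripper_width: 0.658
```

```bash
python3 -m crank '[[[0.8,0,0,0,0],[0.8,0,0,0,0],[0.8,0,0,0,0],[0.8,0,-3,0,0],[0.8,0,-5,0,0],[0.8,0,-5,0,0],[0.8,0,-4,0,0],[0.8,0,0,0,0]]]'; python3 - <<'E'
from h import *
f=snap("wrist","w21"); save(f,"w21.pkl"); print(state()["tool_pos"])
E
```

```text
time: 24.58
tool_pos: [0.5233, -0.2695, 0.2024]
tool_rot: [-0.281, 0.278, -0.647, 0.652]
contact_force: [0.6, 0.4, 0.2]
gripper_width: 0.902
[ 0.52203853 -0.2687419   0.19932654]
```

View pics/w21.png

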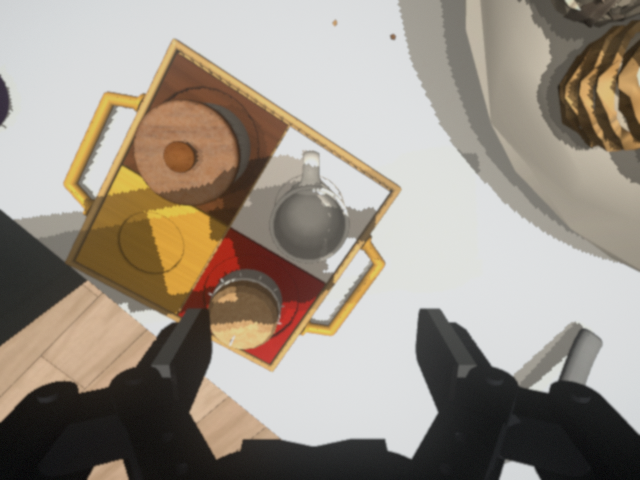

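The cup is in the white well (rim (309,222)). On to the yellow tea light.

```bash
python3 - <<'E'
from h import *
f=load("w21.pkl"); print("cup rim",onplane(f,309,222,.059), "well white",.523,-.2687)
b=load("w14.pkl");f=load("w16.pkl");a=load("w15.pkl")
print(onplane(b,194,63,.013),onplane(a,156,56.5,.013),onplane(f,68,20,.013))
E
python3 -m crank '[[[0.8,-3.75,0,-4.75,0],[0.8,-3.75,0,-4.75,0],[0.8,-3.75,0,-4.75,0],[0.8,-3.75,0,-4.75,0],[0.8,-3.75,0,-4.75,0],[0.8,-3.75,0,-4.75,0],[0.8,-3.75,0,-4.75,0],[0.8,-3.75,0,-4.75,0]]]'>/dev/null; python3 -m crank '[[[0.8,-3.75,0,-4.75,0],[0.8,-3.75,0,-4.75,0],[0.8,-3.0,0,-4.0,0],[0.8,0,0,0,0],[0.8,0,0,0,0]]]'; python3 - <<'E'
from h import *
f=snap("wrist","w22"); save(f,"w22.pkl"); print(state()["tool_pos"])
E
```

```text
cup rim [ 0.52234983 -0.26820115  0.059     ] well white 0.523 -0.2687
[0.42793283 0.39142418 0.013     ] [0.42804621 0.39075113 0.013     ] [0.42645724 0.38985832 0.013     ]
time: 26.25
tool_pos: [0.4253, 0.3794, 0.1952]
tool_rot: [-0.278, 0.281, -0.649, 0.65]
contact_force: [-0.3, -1.4, 0.5]
gripper_width: 0.901
[0.42568349 0.37896007 0.19569511]
```

View pics/w22.png

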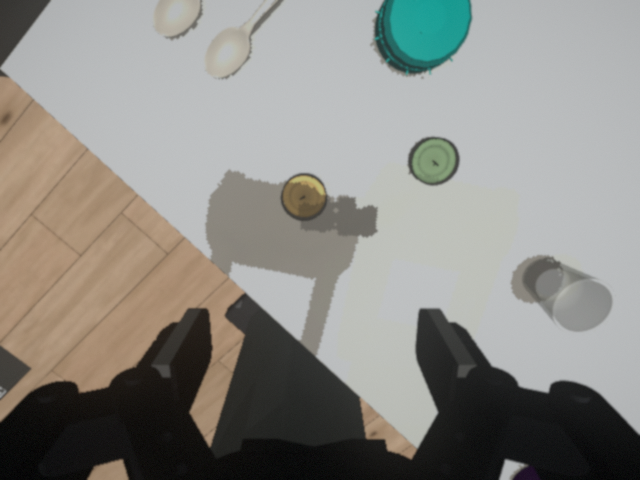

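Two tea lights: yellow wax at (304,197) and green wax at (433,161). The yellow one is meant; confirming it in an enlarged crop.

```bash
python3 - <<'E'
from h import *
f=load("w22.pkl");b=load("w14.pkl");a=load("w15.pkl")
cv2.imwrite("pics/w22c.png",cv2.resize(f["frame"][130:240,260:480,::-1],None,fx=3,fy=3,interpolation=cv2.INTER_CUBIC))
print(onplane(f,304,197,.013),tri((b,194,63),(f,304,197)),tri((a,156,56.5),(f,304,197)))
p=onplane(f,304,197,.013);s=state();print((trot(s).T@(p-s["tool_pos"])*100).round(2))
E
```

```text
[0.42694929 0.39186013 0.013     ] (array([0.42728637, 0.39171652, 0.01199497]), np.float64(0.0009865601928021417)) (array([0.42709704, 0.39156323, 0.0106198 ]), np.float64(0.001050912136190464))
[-1.07 18.27 -0.79]
```

View pics/w22c.png

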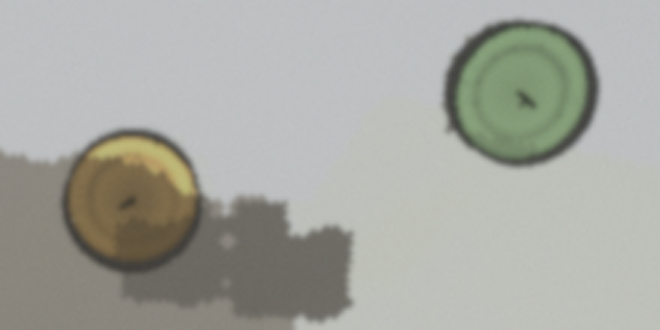

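```bash
python3 -m crank '[[[0.3,-1.05,4,-0.8,0],[0.3,0,5,0,0],[0.3,0,4,0,0],[0.3,0,2,0,0],[0.3,0,0,0,0],[0.3,0,0,0,0]]]'; python3 - <<'E'
from h import *
f=snap("wrist","w23"); save(f,"w23.pkl"); s=state();print(s["tool_pos"])
E
```

```text
time: 27.05
tool_pos: [0.4289, 0.3938, 0.0494]
tool_rot: [0.28, -0.278, 0.65, -0.649]
contact_force: [0.4, 0.1, 0.6]
gripper_width: 0.65
[0.42908802 0.39403938 0.04971866]
```

View pics/w23.png

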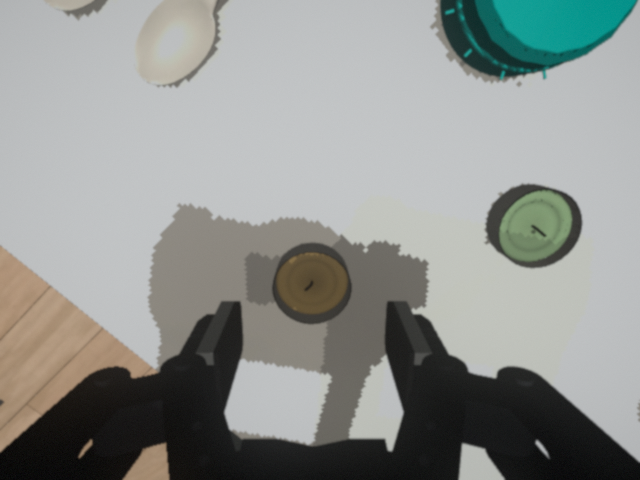

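```bash
python3 - <<'E'
from h import *
f=load("w23.pkl");b=load("w22.pkl")
p=onplane(f,312,284,.013);s=state();print(p,tri((b,304,197),(f,312,284)),(trot(s).T@(p-s["tool_pos"])*100).round(2))
E
```

```text
[0.42738032 0.39264329 0.013     ] (array([0.42627762, 0.39139072, 0.0092046 ]), np.float64(0.00014919360676696642)) [ 0.23  3.67 -0.03]
```

```bash
python3 -m crank '[[[0.3,0.22,2.5,0,0],[0.3,0,1.3,0,0],[0.3,0,0.3,0,0],[0.3,0,0,0,0],[0.3,0,0,0,0]]]'; python3 - <<'E'
from h import *
f=snap("wrist","w24"); save(f,"w24.pkl"); s=state();print(s["tool_pos"])
E
```

```text
time: 27.72
tool_pos: [0.4266, 0.3921, 0.0072]
tool_rot: [0.28, -0.279, 0.65, -0.649]
contact_force: [0.7, 0.3, 0.3]
gripper_width: 0.649
[0.42656463 0.39206393 0.00719268]
```

View pics/w24.png

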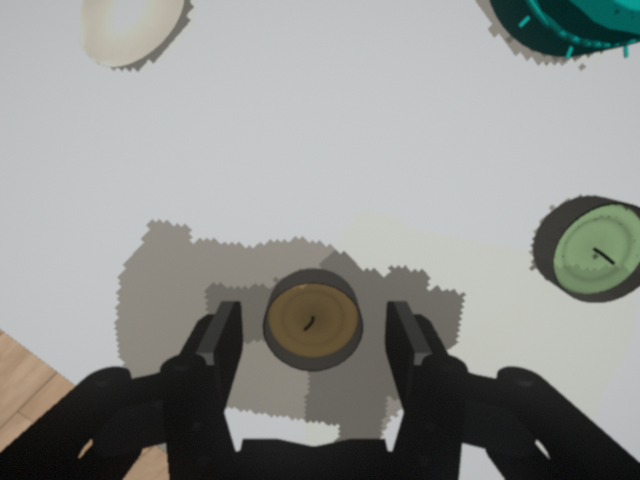

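The tea light (313,320) is centred between the fingers. Lowering 2.5 mm, closing and lifting.

```bash
python3 -m crank '[[[0.3,0,0.25,0,0],[-1,0,0,0,0],[-1,0,0,0,0],[-1,0,0,0,0],[-1,0,0,0,0]]]'; python3 -m crank '[[[-1,0,-1,0,0],[-1,0,-4,0,0],[-1,0,-5,0,0],[-1,0,-2,0,0],[-1,0,0,0,0]]]';  python3 - <<'E'
from h import *
f=snap("wrist","w25"); save(f,"w25.pkl"); print(state()["tool_pos"])
f=snap("scene","s25"); cv2.imwrite("pics/s25c.png",cv2.resize(f["frame"][200:370,150:410,::-1],None,fx=3,fy=3,interpolation=cv2.INTER_CUBIC))
E
```

```text
time: 28.4
tool_pos: [0.4263, 0.3918, 0.0042]
tool_rot: [0.28, -0.279, 0.65, -0.65]
contact_force: [0.2, -0.1, 2.6]
gripper_width: 0.41
time: 29.02
tool_pos: [0.4268, 0.3922, 0.1255]
tool_rot: [0.28, -0.278, 0.65, -0.649]
contact_force: [0.2, -0.0, -0.5]
gripper_width: 0.408
[0.42571966 0.39140328 0.1232992 ]
```

View pics/w25.png

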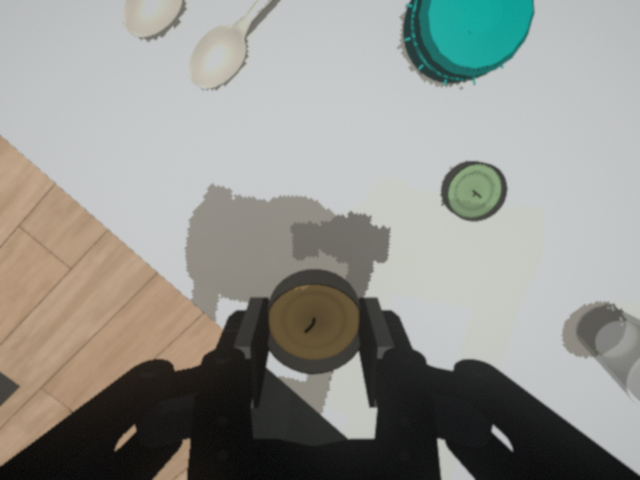

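View pics/s25c.png

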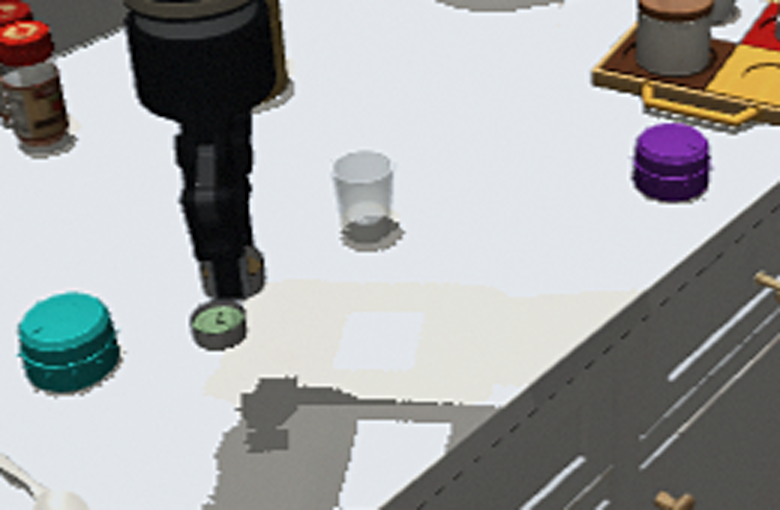

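```bash
python3 -m crank '[[[-1,4.4,0,3.9,0],[-1,4.4,0,3.9,0],[-1,4.4,0,3.9,0],[-1,4.4,0,3.9,0],[-1,4.4,0,3.9,0],[-1,4.4,0,3.9,0],[-1,4.4,0,3.9,0],[-1,4.4,0,3.9,0]]]'>/dev/null; python3 -m crank '[[[-1,4.4,0,3.9,0],[-1,2.5,0,2.2,0],[-1,1.5,0,1.2,0],[-1,0,0,0,0],[-1,0,0,0,0]]]'; python3 - <<'E'
from h import *
f=snap("wrist","w26"); save(f,"w26.pkl"); s=state();print(s["tool_pos"]); print((trot(s).T@(np.array([.403,-.1967,0])-s["tool_pos"])*100).round(2))
E
```

```text
time: 30.75
tool_pos: [0.4046, -0.1886, 0.1222]
tool_rot: [0.279, -0.28, 0.651, -0.649]
contact_force: [-0.2, 0.4, -0.6]
gripper_width: 0.408
[ 0.40484723 -0.18852006  0.12256776]
[ 0.72 12.26  0.46]
```

View pics/w26.png

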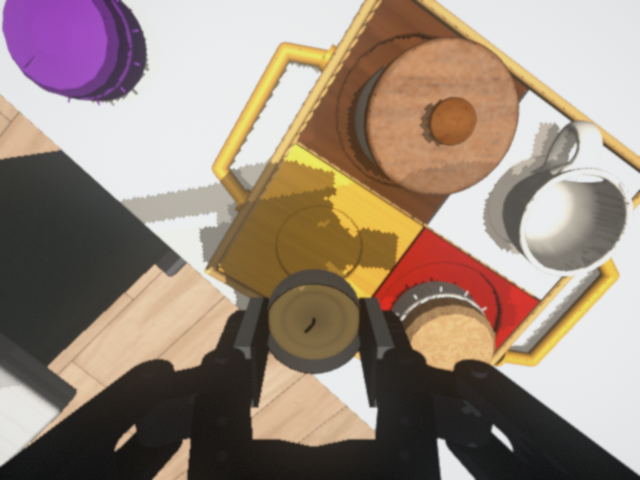

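```bash
python3 - <<'E'
from h import *
f=load("w26.pkl"); s=state(); p=onplane(f,319.5,247,.016); print("brass",p,(trot(s).T@(p-s["tool_pos"])*100).round(2))
c=onplane(f,313.5,321.5,s["tool_pos"][2]-.0042+.014); print("candle",c,(trot(s).T@(c-s["tool_pos"])*100).round(2))
E
```

```text
brass [ 0.40284913 -0.19623405  0.016     ] [ 0.7  10.66  0.41]
candle [ 0.40730988 -0.18623585  0.13236776] [-0.34 -0.98  0.02]
```

```bash
python3 -m crank '[[[-1,0.8,2,0.42,0],[-1,0,4,0,0],[-1,0,3,0,0],[-1,0,1.0,0,0],[-1,0,0,0,0],[-1,0,0,0,0]]]'; python3 - <<'E'
from h import *
f=snap("wrist","w27"); save(f,"w27.pkl"); s=state();print(s["tool_pos"]); print((trot(s).T@(np.array([.403,-.1965,0])-s["tool_pos"])*100).round(2))
E
```

```text
time: 31.55
tool_pos: [0.4041, -0.1989, 0.0253]
tool_rot: [-0.28, 0.279, -0.649, 0.65]
contact_force: [0.2, -0.2, 0.7]
gripper_width: 0.41
[ 0.40409023 -0.19898978  0.02538582]
[-0.1   2.54 -0.26]
```

View pics/w27.png

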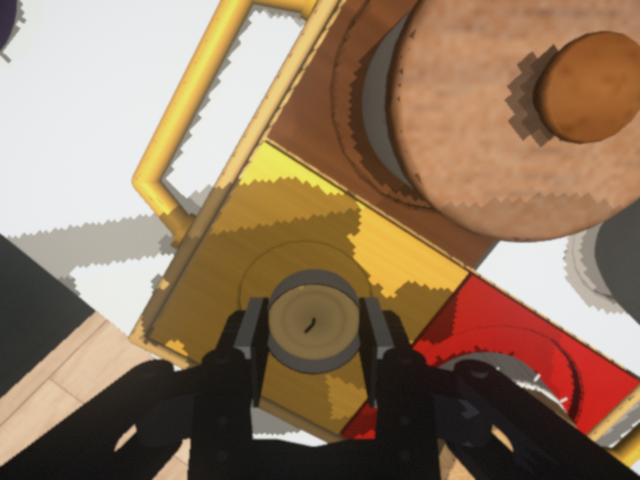

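```bash
python3 -m crank '[[[-1,-0.05,0.3,-0.25,0],[-1,0,0.3,0,0],[-1,0,0.15,0,0],[-1,0,0,0,0]]]'
```

```text
time: 32.1
tool_pos: [0.4014, -0.1963, 0.0162]
tool_rot: [0.279, -0.279, 0.65, -0.65]
contact_force: [-0.1, -0.1, -0.4]
gripper_width: 0.409
```

```bash
python3 -m crank '[[[-1,0,0.06,0,0],[-1,0,0,0,0],[-1,0,0,0,0]]]'
```

```text
time: 32.48
tool_pos: [0.4016, -0.1964, 0.0162]
tool_rot: [0.279, -0.279, 0.65, -0.65]
contact_force: [-2.4, 1.4, 5.6]
gripper_width: 0.409
```

```bash
python3 -m crank '[[[0.1,0,0,0,0],[0.2,0,0,0,0],[0.2,0,0,0,0],[0.2,0,-1,0,0],[0.2,0,-4,0,0],[0.2,0,-5,0,0],[0.2,-4,-5,0,0],[0.2,0,0,0,0]]]'; python3 - <<'E'
from h import *
f=snap("wrist","w28"); save(f,"w28.pkl"); print(state()["tool_pos"])
cv2.imwrite("pics/w28c.png",f["frame"][:,:,::-1])
t=snap("top","t28"); cv2.imwrite("pics/t28c.png",cv2.resize(t["frame"][190:300,360:490,::-1],None,fx=5,fy=5,interpolation=cv2.INTER_CUBIC))
E
```

```text
time: 33.48
tool_pos: [0.4321, -0.1686, 0.1709]
tool_rot: [-0.283, 0.278, -0.646, 0.652]
contact_force: [0.5, -0.9, -0.5]
gripper_width: 0.592
[ 0.43014496 -0.16826644  0.16774613]
```

View pics/w28.png

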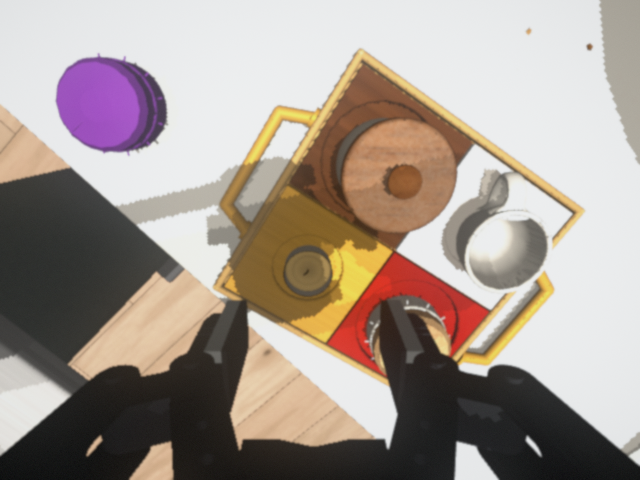

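View pics/t28c.png

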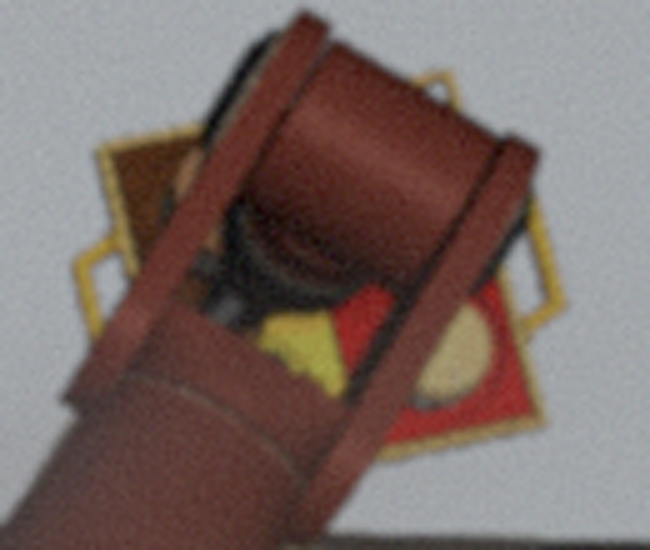

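The tea light sits in the brass well (well (307,265), candle (307,271)). Backing off for clear final views.

```bash
python3 -m crank '[[[0.2,0,-4,0,0],[0.2,-5,0,-2,0],[0.2,-5,0,-5,0],[0.2,-3,0,-5,0],[0.2,0,0,-5,0],[0.2,0,0,0,0],[0.2,0,0,0,0]]]'; python3 - <<'E'
from h import *
f=snap("wrist","w29"); save(f,"w29.pkl")
t=snap("top","t29"); cv2.imwrite("pics/t29c.png",cv2.resize(t["frame"][110:300,120:490,::-1],None,fx=2.1,fy=2.1,interpolation=cv2.INTER_CUBIC))
f=snap("scene","s29"); cv2.imwrite("pics/s29c.png",cv2.resize(f["frame"][180:260,330:460,::-1],None,fx=6,fy=6,interpolation=cv2.INTER_CUBIC)); save(f,"s29.pkl"); save(t,"t29.pkl")
E
```

```text
time: 34.45
tool_pos: [0.3941, 0.0347, 0.2033]
tool_rot: [0.279, -0.28, 0.65, -0.65]
contact_force: [-0.7, 0.2, 0.3]
gripper_width: 0.6
```

View pics/w29.png

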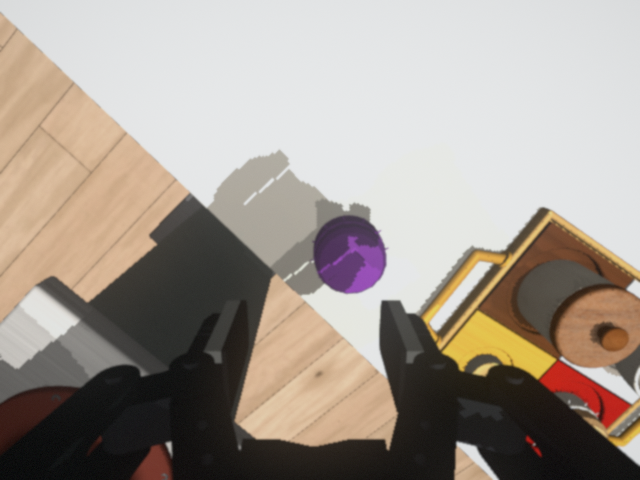

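View pics/t29c.png

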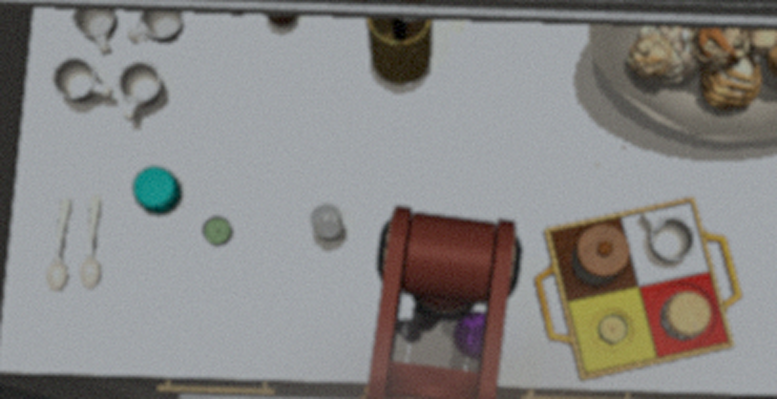

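View pics/s29c.png

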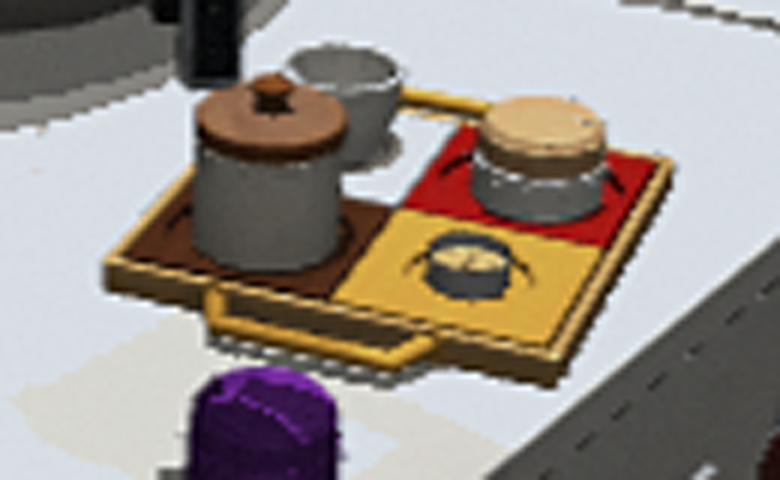

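All four stand upright in their inserts. The glass (276,216 in the full frame), green tea light (223,219) and purple and turquoise look-alikes are unmoved. A numeric check before handing in:

```bash
python3 - <<'E'
from h import *
t=load("t29.pkl");s=load("s29.pkl"); w={"can":(.499,-.173),"timer":(.427,-.292),"cup":(.523,-.2687),"candle":(.403,-.1967)}
T=dict(can=((604,248),.09),timer=((687,314.5),.054),cup=((669,240),.059),candle=((613,328),.025)); S=dict(can=((271,88),),timer=((543,124),),cup=((346,70),),candle=((468,258),))
for k,((u,v),z) in T.items():
    a=(t,u/2.1+120-.3,v/2.1+110-.3); b=(s,S[k][0][0]/6+330-.4,S[k][0][1]/6+180-.4)
    p=onplane(*a,z); q,g=tri(a,b); print(k,p.round(4)[:2],"off mm",((p[:2]-w[k])*1e3).round(1),"tri",q.round(3),round(g,4))
st=state(); print(st["time"],st["contact_force"].round(1))
E
```

```text
can [ 0.4991 -0.1724] off mm [0.1 0.6] tri [ 0.498 -0.174  0.087] 0.0041
timer [ 0.4214 -0.2868] off mm [-5.6  5.2] tri [ 0.421 -0.289  0.049] 0.0035
cup [ 0.5195 -0.2634] off mm [-3.5  5.3] tri [ 0.517 -0.265  0.058] 0.0067
candle [ 0.405  -0.1947] off mm [2. 2.] tri [ 0.403 -0.196  0.023] 0.0041
34.6 [-0.8 -1.1  0.2]
```

The timer and cup come out 6–7 mm off in the coarse top view, though the wrist views gave about 2 mm. I'll look again from the wrist camera directly over the tray.

```bash
python3 -m crank '[[[1,3.5,-1,4.6,0],[1,3.5,-1,4.6,0],[1,3.5,0,4.6,0],[1,3.5,0,4.6,0],[1,3,0,4.6,0],[1,0,0,0,0],[1,0,0,0,0]]]'; python3 - <<'E'
from h import *
f=snap("wrist","w30"); save(f,"w30.pkl")
E
```

```text
time: 35.48
tool_pos: [0.4443, -0.2469, 0.2239]
tool_rot: [0.279, -0.279, 0.65, -0.649]
contact_force: [-0.2, 0.9, 1.0]
gripper_width: 1.001
```

View pics/w30.png

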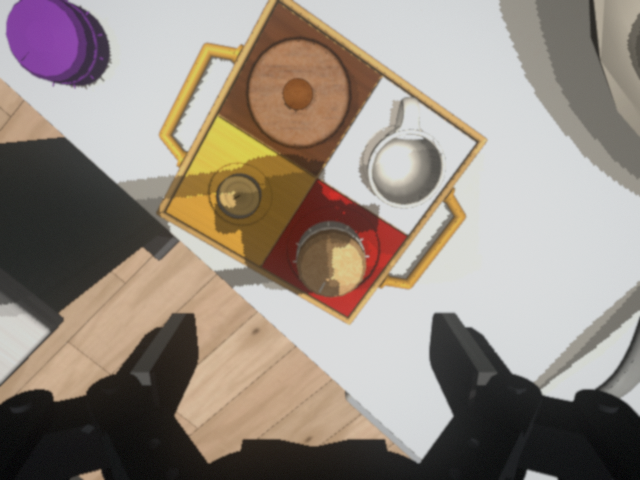

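```bash
python3 - <<'E'
from h import *
f=load("w30.pkl")
cv2.imwrite("pics/w30c.png",cv2.resize(f["frame"][80:320,200:460,::-1],None,fx=3,fy=2.4*1.25,interpolation=cv2.INTER_CUBIC)[:600] if False else cv2.resize(f["frame"][100:300,200:460,::-1],None,fx=3,fy=3,interpolation=cv2.INTER_CUBIC))
print("timer",onplane(f,332,263,.054),"cup",onplane(f,405,171,.059),"candle",onplane(f,239,195,.026),"lid",onplane(f,298.5,91.5,.078))
# tray: corners this view
for p in [(277,-1),(486,140),(350,322),(162,211)]: print(onplane(f,*p,.016).round(4))
# predicted well circles
for k,c,r in [("red",(.427,-.292),.043),("white",(.523,-.2687),.029),("brass",(.403,-.1967),.028)]: print(k,proj(f,(*c,.016)))
E
```

```text
timer [ 0.42627053 -0.2883396   0.054     ] cup [ 0.51882782 -0.27011142  0.059     ] candle [ 0.40440278 -0.19589981  0.026     ] lid [ 0.49967482 -0.17429386  0.078     ]
[ 0.5347 -0.1114  0.016 ]
[ 0.5883 -0.3084  0.016 ]
[ 0.3882 -0.3578  0.016 ]
[ 0.341  -0.1583  0.016 ]
red (np.float64(333.5018434421136), np.float64(250.41294490529472))
white (np.float64(396.89970311134357), np.float64(159.43325350399513))
brass (np.float64(240.58299256849148), np.float64(194.48869919382946))
```

View pics/w30c.png

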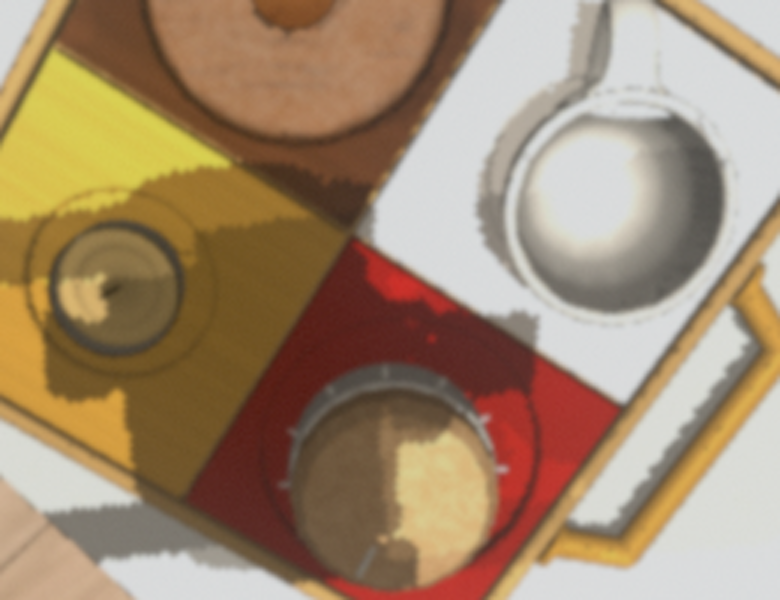

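In the close view, every piece sits inside its well ring, level: canister within 2 mm, timer within 4 mm, cup within 4 mm and tea light within 2 mm. The clearances are 8–9 mm. Handing in.

```bash
python3 -m crank '[[[1,0,0,0,0],[1,0,0,0,0]]]'; python3 -c "
from plant import *
print(job_done(), state()['time'])"
```

```text
time: 35.78
tool_pos: [0.4446, -0.2456, 0.2247]
tool_rot: [-0.28, 0.28, -0.649, 0.65]
contact_force: [0.1, -0.7, 0.3]
gripper_width: 0.998
the job is handed in; nothing more can be done
the job is handed in; nothing more can be done
```

The tea tray is made up and handed in at about 36 s, in the order asked: canister in the dark-wood insert, timer in the red, cup in the white and yellow tea light in the brass. I never touched the glass, the green tea light or the purple and turquoise look-alikes, and the last overhead views show them where they stood.

- **Final wrist view:** all four are upright, with centres about 2 mm (canister), 4 mm (timer), 4 mm (cup) and 2 mm (tea light) from the well centres. The wells leave 8–9 mm of clearance, and each piece touched down at the height its well floor should give.
- **Checks that disagreed:**
  - The coarse overhead camera put the timer and the cup 6–8 mm off centre. I trusted the closer wrist view, which showed them inside their wells.
  - The height I measured for the timer dial before grasping read 28–37 mm instead of 44 mm. Most cup-rim readings were 41–45 mm instead of 49 mm, and two came out far lower. Neither stopped the grasps.
- **One slip:** I overshot by about 5 cm while carrying the cup, touched nothing, and corrected it before lowering.

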